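# Check-weigh reclaimed transformers on a two-pan balance

### The job

Take every transformer out of the crate, leaving the other scrap in it, put them together on the left pan of the balance and add steel weights to the right pan until the beam stands level by itself with your hand away for a couple of seconds. Then move all the transformers into the cardboard tray, leaving the balancing weights on the right pan to be read off, and do not disturb the other things on the bench.

Things in the scene. Friction and masses are not known exactly. Their poses are not given: they have to be found in the camera images.
- balance: two-pan balance with white foot, fixed to the bench, roughly straight ahead of the robot; origin at the centre of its underside, x away from the robot, y to the robot's left; the pan centres lie 112 mm to either side (+y left, -y right). A white indicator plate 100 mm wide and 150 mm high stands on its far side (112 mm beyond the centre), with a needle in front of it
- pan_left: left (+y) pan of the balance: steel plate 180 mm (x) by 164 mm (y) with a rim 3 mm thick standing 6 mm above it. Origin at the centre of its upper face, 85 mm above the bench when the beam is level; x and y as the balance's. The pan stays horizontal and moves straight up and down by at most 25 mm either way. It takes the transformers
- pan_right: right (-y) pan of the balance: steel plate 180 mm (x) by 164 mm (y) with a rim 3 mm thick standing 6 mm above it. Origin at the centre of its upper face, 85 mm above the bench when the beam is level; x and y as the balance's. The pan stays horizontal and moves straight up and down by at most 25 mm either way. It takes the weights
- beam (a joint): tilt of the balance beam in rad: 0 level, positive when the left pan is high (right side too heavy), negative when the left pan is low (left side too heavy). Slightly sprung: 200 g of imbalance tilts it 0.17 rad, 400 g or more brings it to a stop at 0.225; settles within about 1.5 s
- crate: open grey plastic crate 330 (x) x 220 (y) x 50 mm high, walls and floor 5 mm, fixed on the bench to the left or the right of the balance; origin at the centre of its underside
- board: flat black rubber board 300 (x) x 240 (y) x 6 mm on which the weights lie, fixed on the bench on the other side of the balance from the crate; origin at the centre of its underside
- tray: shallow cardboard outgoing tray 120 (x) x 300 (y) x 25 mm high, walls and floor 4 mm, empty, fixed to the bench between the robot and the balance; origin at the centre of its underside
- trafo_a_c (a point): a sealed mains transformer: black plastic block with a dark steel core band round its middle and brass pins on top, 70 x 44 x 40 mm (its own x, y, z; z up when upright); the point is its centre, 20 mm above its underside. All transformers look alike but weigh differently (200, 400 or 600 g each, not known which); two or three are present, standing in the crate, 600 to 1200 g together, which the steel weights can match exactly
- trafo_b_c (a point): a sealed mains transformer: black plastic block with a dark steel core band round its middle and brass pins on top, 70 x 44 x 40 mm (its own x, y, z; z up when upright); the point is its centre, 20 mm above its underside. All transformers look alike but weigh differently (200, 400 or 600 g each, not known which); two or three are present, standing in the crate, 600 to 1200 g together, which the steel weights can match exactly
- trafo_c_c (a point): a sealed mains transformer: black plastic block with a dark steel core band round its middle and brass pins on top, 70 x 44 x 40 mm (its own x, y, z; z up when upright); the point is its centre, 20 mm above its underside. All transformers look alike but weigh differently (200, 400 or 600 g each, not known which); two or three are present, standing in the crate, 600 to 1200 g together, which the steel weights can match exactly
- big_1_c (a point): 400 g weight: a plain steel slab 70 x 40 x 18 mm (its own x, y, z) with a brass plug in its middle; the point is its centre. Starts lying on the rubber board; two of these
- big_2_c (a point): 400 g weight: a plain steel slab 70 x 40 x 18 mm (its own x, y, z) with a brass plug in its middle; the point is its centre. Starts lying on the rubber board; two of these
- small_1_c (a point): 200 g weight: a smaller plain steel slab 60 x 28 x 15 mm (its own x, y, z) with a brass plug in its middle; the point is its centre. Starts lying on the rubber board; two of these
- small_2_c (a point): 200 g weight: a smaller plain steel slab 60 x 28 x 15 mm (its own x, y, z) with a brass plug in its middle; the point is its centre. Starts lying on the rubber board; two of these
- heatsink_c (a point): finned aluminium heat sink 66 x 46 x 30 mm, lying among the transformers in the crate, stays there; the point is its centre
- capacitor_c (a point): black can capacitor, 44 mm diameter, 52 mm high, standing in the crate, stays there; the point is its centre
- choke_c (a point): copper ring choke, 52 mm diameter, 22 mm high, lying in the crate, stays there; the point is its centre
- circuit_board: loose green circuit board 60 x 140 mm, 15 mm high, on the bench far left, leave alone
- screwdriver: loose screwdriver on the bench far right, leave alone
- tablet: loose black handheld tablet 80 x 170 x 9 mm on the bench beyond the balance, leave alone
- tape: loose roll of yellow tape, 80 mm diameter, 20 mm high, on the bench near the robot on its right, leave alone
- flux: small loose bottle, 40 mm diameter, 90 mm high, on the bench near the robot on its left, leave alone
Mind the look-alikes: they are no part of the job. What is shaped like the part that bears heatsink_c but blue is not meant.

How it is judged:
By the outcome, as a careful person would: the job done as asked, in the order asked, and still so for the second after the job is handed in, with the robot touching nothing.
Of trafo_a, trafo_b, trafo_c only 2 to 3 are there at a start; the rules pass over those that are not, and their reading is None.
At some moment in a run one of big_1, big_2, small_1, small_2 may be knocked a few centimetres aside while the robot is not near it.
Once in a run the grip may slacken for a moment while it holds something.
It also fails if it takes over 210 s, if anything falls off the work surface, if the arm or the gripper's body presses on something with over 40 N, if the wrist force passes 120 N, or if a joint passes its speed limit or range.

### The arm

A 6-joint arm with a two-finger parallel gripper is mounted at the origin on the work surface. World frame = base frame: x ahead of the robot, y to its left, z up, the work surface at z = 0. Lengths are in m, angles in rad, forces in N, time in s.
With the tool pointing down it reaches from about 0.35 to 0.975 m from the base axis. Payload 4.9 kg.
Tool frame: the origin (TCP) lies midway between the tips of the shut fingers; the grasp point (between the pads) lies 19 mm behind it; z points along the fingers, y is the direction in which the jaws open and shut (so a half turn about z gives the same grasp; the last joint's range is limited). The gripper opens to 85 mm and grips with 20 to 120 N. Pads are 22 mm wide; open, the fingers measure 114 mm over their backs; the gripper's body (76 mm by 85 mm) begins 54 mm behind the grasp point. The pads swing forward as they close: fully open they stand 13 mm farther back than shut.
Start: joints at [-1.355, 0.053, 1.613, -0, 1.476, -0.119], TCP at [0.205, -0.59, 0.231] pointing down, gripper open.
Joint ranges: [-3.01, 3.01], [-1.01, 2.22], [0.06, 2.58], [-1.02, 4.17], [0.09, 2.62], [-3.14, 3.14]. Speed limits (rad/s): [2.57, 2.57, 3.14, 3.14, 3.14, 3.14].

### API

Orientations are given as a rotation vector (axis times angle).
In Python, from station import ctrl gives the robot as it stands.
- The arm moves only by the tool jog_arm, never from a script. Its argument "steps" is a list of rows, each an object of numbers: "dx", "dy", "dz": the shift along the world's x, y, z in units of 60 mm (1.0 is 60 mm); "twist": the turn about the world's z in units of 10 degrees (1.0 is 10 degrees). A call has 1 to 5 rows; each row is the pose to reach, as a shift and turn from the pose measured when the call began; what a row does not reach only later rows make up. A row lasts 1/8 s, in which the tool goes at most 62.5 mm and 10.7 degrees, less where a joint would pass 70% of its speed; a pose out of reach is approached as far as the arm can. A call with a gripper value outside its range is refused whole. "gripper" is the closure in counts, from 0 (fully open) to 255 (shut), set as the call begins (left out, the last holds). The fingers move at their own pace and stop on an object; "newtons" is the grip in N (left out, the last holds). Time passes only in rows, so rows that repeat a pose let the fingers close. It gives the time, the measured TCP pose, the force and the opening at its end, in the units of the state.
- ctrl.get_obs(): the state, without advancing time (a new reading comes with each control period).
- ctrl.get_image(name): name is "scene" or "top"; returns a dict with "frame" (420x560x3 uint8, red, green, blue), "range_z" (420x560 float32, m along the optical axis (not along the pixel's ray), 0 where there is no reading), "fx", "fy", "cx", "cy" (pixels), "extrinsics" (4x4, takes a point from camera to world coordinates). Camera axes: x right, y down, z forward; pixel columns grow to the right and rows downward; lengths in m; the calibration is good to about 2 mm. A picture is of the moment at which its call begins.
- ctrl.finish_job(): hands the job in, once; it reports no verdict.
The state is a dict: "t": time; "q": joint angles; "dq": joint speeds; "effort": joint torques, N m; "tool_pos": TCP position; "tool_rot": TCP orientation; "contact_force": force on the tool from outside, world axes, zero at the start; "wrist_torque": the same for the moment, N m; "opening": finger opening in m.
Only numpy, scipy, OpenCV 4.12 (cv2) and the standard library are available. Lean on these libraries where they do the work, as an engineer would, in place of code of your own. Each camera call takes 0.05 s, during which the arm holds its last target.

## Working session

There is one attempt and no reset: what is moved stays moved. The work goes in short steps, Python scripts to look and compute and a tool call to move; the robot and the scene stay as the last step left them, time stands still between calls to the robot, and variables do not carry over. Pictures are saved under pics/ and viewed, and the job is handed in when it is done.

Besides the shell and the picture viewer there is one more tool, called after "Request:" in YAML: its name, and indented under it one key for each argument. jog_arm: Moves the arm, as the interface text tells. Its arguments: {"type":"object","properties":{"steps":{"type":"array"},"gripper":{"type":"number"},"newtons":{"type":"number"}},"required":["steps"]}

```bash
ls; mkdir -p pics
cat > h.py <<'E'
import numpy as np, cv2
from station import ctrl
def snap(n,tag):
    d=ctrl.get_image(n); cv2.imwrite(f'pics/{tag}.png',d['frame'][:,:,::-1]); np.savez(f'/tmp/{tag}.npz',**d); return d
def w(d,u,v,z=None):
    # point from depth, or from plane z
    K=np.array([(u-d['cx'])/d['fx'],(v-d['cy'])/d['fy'],1.]); E=np.array(d['extrinsics'])
    if z is None: p=K*d['range_z'][int(v),int(u)]; return E[:3,:3]@p+E[:3,3]
    r=E[:3,:3]@K; return E[:3,3]+r*(z-E[2,3])/r[2]
E
python3 - <<'E'
from h import *
d=snap('top','t0');snap('scene','s0');o=ctrl.get_obs();print({k:np.round(v,3) for k,v in o.items()});print(np.round(d['extrinsics'],3),d['fx'])
E
```

```text
pics
{'t': np.float64(0.1), 'q': array([-1.355,  0.053,  1.614, -0.   ,  1.476, -0.119]), 'dq': array([ 0.   , -0.002, -0.003,  0.001, -0.   ,  0.001]), 'effort': array([ 0.0000e+00, -3.9490e+01, -3.7136e+01, -0.0000e+00,  4.0000e-03,
        0.0000e+00]), 'tool_pos': array([ 0.205, -0.59 ,  0.23 ]), 'tool_rot': array([-3.096, -0.523,  0.   ]), 'contact_force': array([ 0.405,  0.558, -0.023]), 'wrist_torque': array([0.058, 0.053, 0.021]), 'opening': np.float64(0.086)}
[[ 0.006 -0.98   0.2    0.305]
 [-1.    -0.007 -0.006  0.085]
 [ 0.007 -0.2   -0.98   1.122]
 [ 0.     0.     0.     1.   ]] 404.3824132267839
```

View pics/t0.png

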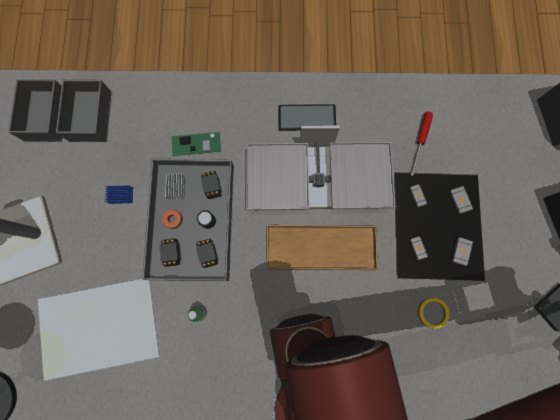

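View pics/s0.png

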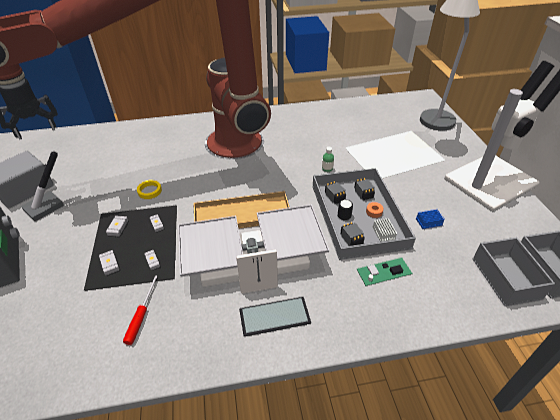

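Run:
```python
from h import *
im=cv2.imread('pics/t0.png')
a=cv2.resize(im[150:290,140:240],None,fx=4,fy=4,interpolation=cv2.INTER_CUBIC)
b=cv2.resize(im[165:285,390:490],None,fx=4,fy=4,interpolation=cv2.INTER_CUBIC)
b=cv2.copyMakeBorder(b,0,80,0,0,cv2.BORDER_CONSTANT)
cv2.imwrite('pics/c0.png',np.hstack([a,b]))
d=np.load('/tmp/t0.npz')
for n,u,v in [('ta',211,184),('tb',170,252),('tc',206,253),('cap',206,218),('s1',419,195),('b1',461,200),('s2',419,248),('b2',463,251),('panL',277,178),('panR',362,177),('tray',320,247),('foot',319,205),('boardc',440,225),('cratefloor',190,200)]:
    print(n,np.round(w(d,u,v),4))
for c in [(150,160),(232,160),(146,279),(228,279)]: print('crate rim',np.round(w(d,*c,0.05),3))
for c in [(248,145),(392,144),(246,209),(393,209),(307,145),(332,145)]: print('pan',np.round(w(d,*c,0.091),3))
for c in [(267,226),(375,226),(267,269),(376,269)]: print('tray',np.round(w(d,*c,0.025),3))
```

```text
ta [0.5842 0.2865 0.0474]
tb [0.398  0.3872 0.0457]
tc [0.3963 0.2927 0.0411]
cap [0.4875 0.2933 0.0603]
s1 [ 0.5638 -0.2916  0.0213]
b1 [ 0.5505 -0.4086  0.0207]
s2 [ 0.4153 -0.2824  0.0224]
b2 [ 0.4077 -0.4004  0.0256]
panL [0.5922 0.1052 0.0854]
panR [ 0.5965 -0.1205  0.0862]
tray [ 0.4178 -0.014   0.0069]
foot [ 0.5303 -0.01    0.0347]
boardc [ 0.4817 -0.3505  0.006 ]
cratefloor [0.5482 0.3517 0.0047]
crate rim [0.651 0.457 0.05 ]
crate rim [0.653 0.231 0.05 ]
crate rim [0.327 0.444 0.05 ]
crate rim [0.328 0.231 0.05 ]
pan [0.682 0.184 0.091]
pan [ 0.688 -0.203  0.091]
pan [0.507 0.185 0.091]
pan [ 0.509 -0.198  0.091]
pan [0.683 0.026 0.091]
pan [ 0.684 -0.042  0.091]
tray [0.473 0.132 0.025]
tray [ 0.475 -0.164  0.025]
tray [0.356 0.13  0.025]
tray [ 0.358 -0.162  0.025]
```

View pics/c0.png

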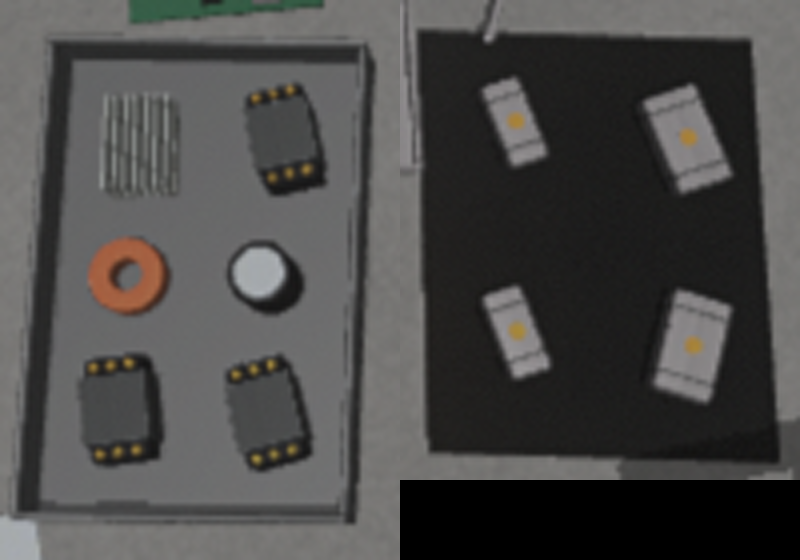

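```bash
cat >> h.py <<'E'
def cloud(d):
    H,W=d['range_z'].shape; v,u=np.mgrid[:H,:W]; Z=d['range_z']
    P=np.stack([(u-d['cx'])/d['fx']*Z,(v-d['cy'])/d['fy']*Z,Z],-1); E=np.array(d['extrinsics'])
    P=P@E[:3,:3].T+E[:3,3]; P[Z==0]=np.nan; return P
def fit(P,c,r,zlo,zhi):
    m=(np.abs(P[...,0]-c[0])<r)&(np.abs(P[...,1]-c[1])<r)&(P[...,2]>zlo)&(P[...,2]<zhi)
    n,l,st,ce=cv2.connectedComponentsWithStats(m.astype(np.uint8))
    if n<2: return None
    k=1+np.argmax(st[1:,4]); q=P[l==k]
    (cx,cy),(a,b),ang=cv2.minAreaRect((q[:,:2]*1000).astype(np.float32))
    if a<b: a,b,ang=b,a,ang+90
    ang=(ang+90)%180-90
    return [round(float(x),1) for x in (cx,cy,a,b,ang,1000*np.nanmedian(q[:,2]))], len(q)
E
python3 - <<'E'
from h import *
d=np.load('/tmp/t0.npz');P=cloud(d)
for n,x,y,lo,hi in [('ta',.585,.2865,.038,.06),('tb',.398,.387,.038,.06),('tc',.396,.293,.038,.06),('cap',.4875,.293,.05,.07),('hs',.58,.37,.025,.06),('choke',.487,.383,.02,.04),('s1',.564,-.2916,.014,.05),('b1',.55,-.408,.014,.05),('s2',.415,-.282,.014,.05),('b2',.407,-.4,.014,.05)]:
    print(n,fit(P,(x,y),.05,lo,hi))
E
```

```text
ta ([587.8, 290.5, 69.1, 44.2, 13.1, 45.0], 360)
tb ([399.3, 392.6, 67.3, 45.7, 9.5, 44.9], 384)
tc ([397.4, 293.5, 68.8, 43.9, 16.7, 44.7], 386)
cap ([489.6, 298.1, 41.0, 40.6, 1.5, 57.7], 209)
hs ([584.2, 392.4, 66.3, 44.6, 1.4, 33.3], 291)
choke ([491.8, 394.7, 50.3, 49.6, 48.4, 27.8], 244)
s1 ([564.6, -288.8, 59.7, 28.5, 19.6, 21.4], 226)
b1 ([552.6, -407.1, 69.6, 42.5, 20.5, 24.1], 384)
s2 ([417.7, -280.9, 59.3, 29.0, 18.4, 20.9], 238)
b2 ([408.8, -399.9, 71.8, 41.6, -16.9, 23.8], 406)
```

Request:
jog_arm:
  steps:
    - {"dx": 4.1,"dy": 8.2,"dz": 0.5}
    - {"dx": 4.1,"dy": 8.2,"dz": 0.5}
    - {"dx": 4.1,"dy": 8.2,"dz": 0.5}
    - {"dx": 4.1,"dy": 8.2,"dz": 0.5}
    - {"dx": 4.1,"dy": 8.2,"dz": 0.5}
  gripper: 70
  newtons: 80

```text
validation failed for argument at $.st...
```

Request:
jog_arm:
  steps:
    - {"dx": 0.45,"dy": 0.9,"dz": 0.2}
    - {"dx": 0.9,"dy": 1.8,"dz": 0.4}
    - {"dx": 1.35,"dy": 2.7,"dz": 0.4}
    - {"dx": 1.8,"dy": 3.6,"dz": 0.4}
    - {"dx": 2.25,"dy": 4.5,"dz": 0.4}
  gripper: 70
  newtons: 80

```text
validation failed for argument at $.st...
```

Request:
jog_arm:
  steps:
    - {"dx": 4.1,"dy": 8.2,"dz": 0.5,"twist": 0}
    - {"dx": 4.1,"dy": 8.2,"dz": 0.5,"twist": 0}
    - {"dx": 4.1,"dy": 8.2,"dz": 0.5,"twist": 0}
    - {"dx": 4.1,"dy": 8.2,"dz": 0.5,"twist": 0}
    - {"dx": 4.1,"dy": 8.2,"dz": 0.5,"twist": 0}
  gripper: 70
  newtons: 80

```text
t: 0.72
tool_pos: [0.3451, -0.309, 0.2473]
tool_rot: [-3.096, -0.522, -0.0]
contact_force: [0.4, -0.2, -0.5]
opening: 0.0621
```

Request:
jog_arm:
  steps:
    - {"dx": 4.05,"dy": 10,"dz": 0,"twist": -0.6}
    - {"dx": 4.05,"dy": 10,"dz": 0,"twist": -0.6}
    - {"dx": 4.05,"dy": 10,"dz": 0,"twist": -0.6}
    - {"dx": 4.05,"dy": 10,"dz": 0,"twist": -0.6}
    - {"dx": 4.05,"dy": 10,"dz": 0,"twist": -0.6}

```text
t: 1.35
tool_pos: [0.462, -0.0193, 0.2473]
tool_rot: [-3.119, -0.36, -0.001]
contact_force: [0.7, -1.1, 0.2]
opening: 0.062
```

```bash
cat >> h.py <<'E'
def go(x,y,z,yaw):
    o=ctrl.get_obs(); p=o['tool_pos']; from scipy.spatial.transform import Rotation as R
    m=R.from_rotvec(o['tool_rot']).as_matrix(); cur=np.degrees(np.arctan2(m[1,0],m[0,0])); dy=(yaw-cur+90)%180-90
    print('t',round(float(o['t']),2),'pos',np.round(p,4),'yaw',round(float(cur),1),'F',np.round(o['contact_force'],1),'op',round(float(o['opening']),4),'-> units',np.round((np.array([x,y,z])-p)/.06,2),'twist',round(float(dy)/10,2))
E
python3 -c "
from h import *
go(.588,.2905,.012,13.1)"
```

```text
t 1.35 pos [ 0.462  -0.0193  0.2473] yaw 13.2 F [ 0.7 -1.1  0.2] op 0.062 -> units [ 2.1   5.16 -3.92] twist -0.01
```

Request:
jog_arm:
  steps:
    - {"dx": 2.1,"dy": 5.16,"dz": 0,"twist": 0}
    - {"dx": 2.1,"dy": 5.16,"dz": 0,"twist": 0}
    - {"dx": 2.1,"dy": 5.16,"dz": 0,"twist": 0}
    - {"dx": 2.1,"dy": 5.16,"dz": 0,"twist": 0}
    - {"dx": 2.1,"dy": 5.16,"dz": 0,"twist": 0}

```text
t: 1.98
tool_pos: [0.5794, 0.2704, 0.2467]
tool_rot: [-3.119, -0.36, 0.0]
contact_force: [0.6, -0.8, -0.2]
opening: 0.0619
```

Request:
jog_arm:
  steps:
    - {"dx": 0,"dy": 0,"dz": 0,"twist": 0}
    - {"dx": 0,"dy": 0,"dz": 0,"twist": 0}

```text
t: 2.22
tool_pos: [0.5789, 0.2703, 0.2458]
tool_rot: [-3.12, -0.361, 0.003]
contact_force: [-0.0, 0.1, -1.2]
opening: 0.0621
```

```bash
python3 -c "
from h import *
go(.588,.2905,.012,13.1)
d=snap('top','t1'); print(fit(cloud(d),(.58,.17),.05,.05,.14)); P=cloud(d)
m=(P[...,2]>.1)&(abs(P[...,1]+.01)<.06)&(P[...,0]<.76)&(P[...,0]>.5);print(P[m].min(0),P[m].max(0))
"
```

```text
t 2.23 pos [0.5789 0.2703 0.2458] yaw 13.2 F [-0.   0.1 -1.2] op 0.0621 -> units [ 0.15  0.34 -3.9 ] twist -0.01
([579.9, 153.9, 100.4, 66.1, 0.8, 86.1], 928)
[ 0.7060948  -0.05333361  0.10001026] [0.71703479 0.04530676 0.15588167]
```

View pics/t1.png

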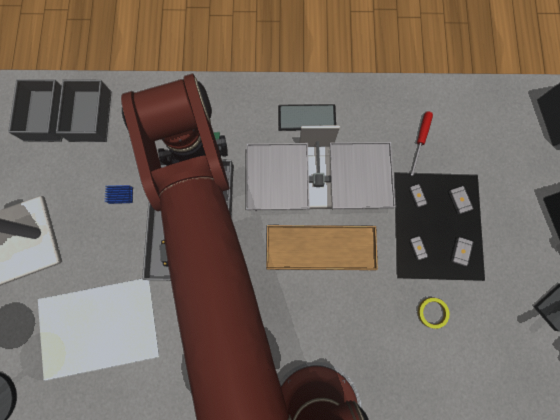

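Request:
jog_arm:
  steps:
    - {"dx": 0.15,"dy": 0.34,"dz": -0.5,"twist": 0}
    - {"dx": 0.15,"dy": 0.34,"dz": -1.4,"twist": 0}
    - {"dx": 0.15,"dy": 0.34,"dz": -2.3,"twist": 0}
    - {"dx": 0.15,"dy": 0.34,"dz": -3.2,"twist": 0}
    - {"dx": 0.15,"dy": 0.34,"dz": -3.6,"twist": 0}

```text
t: 2.9
tool_pos: [0.5854, 0.2874, 0.0265]
tool_rot: [3.121, 0.356, -0.011]
contact_force: [-0.5, 0.0, 0.2]
opening: 0.062
```

```bash
python3 -c "
from h import *
go(.588,.2905,.012,13.1)"
```

```text
t 2.9 pos [0.5854 0.2874 0.0265] yaw 13.0 F [-0.5  0.   0.2] op 0.062 -> units [ 0.04  0.05 -0.24] twist 0.01
```

Request:
jog_arm:
  steps:
    - {"dx": 0.05,"dy": 0.05,"dz": -0.25,"twist": 0}
    - {"dx": 0.05,"dy": 0.05,"dz": -0.25,"twist": 0}
    - {"dx": 0.05,"dy": 0.05,"dz": -0.25,"twist": 0}

```text
t: 3.28
tool_pos: [0.5898, 0.2904, 0.0134]
tool_rot: [-3.121, -0.356, 0.006]
contact_force: [0.4, 0.8, 0.3]
opening: 0.062
```

Request:
jog_arm:
  steps:
    - {"dx": 0,"dy": 0,"dz": 0,"twist": 0}
    - {"dx": 0,"dy": 0,"dz": 0,"twist": 0}
    - {"dx": 0,"dy": 0,"dz": 0,"twist": 0}
    - {"dx": 0,"dy": 0,"dz": 0,"twist": 0}
  gripper: 255
  newtons: 90

```text
t: 3.78
tool_pos: [0.5912, 0.2911, 0.0158]
tool_rot: [-3.12, -0.355, 0.001]
contact_force: [-0.1, -0.6, 6.3]
opening: 0.0427
```

Request:
jog_arm:
  steps:
    - {"dx": 0,"dy": 0,"dz": 0.8,"twist": 0}
    - {"dx": 0,"dy": 0,"dz": 1.6,"twist": 0}
    - {"dx": 0,"dy": 0,"dz": 2.4,"twist": 0}
    - {"dx": 0,"dy": 0,"dz": 2.6,"twist": 0}
    - {"dx": 0,"dy": 0,"dz": 2.6,"twist": 0}

```text
t: 4.4
tool_pos: [0.5909, 0.2909, 0.1709]
tool_rot: [-3.121, -0.355, 0.002]
contact_force: [-0.5, 0.2, -4.5]
opening: 0.0431
```

```bash
python3 -c "
from h import *
go(.634,.138,.11,0)
snap('scene','s2')"
```

```text
t 4.4 pos [0.5909 0.2909 0.1709] yaw 13.0 F [-0.5  0.2 -4.5] op 0.0431 -> units [ 0.72 -2.55 -1.02] twist -1.3
```

View pics/s2.png

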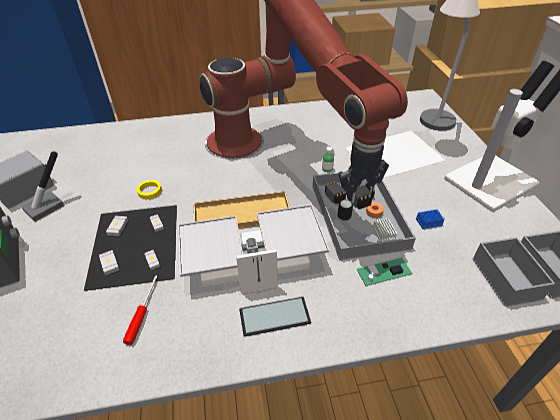

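Request:
jog_arm:
  steps:
    - {"dx": 0.2,"dy": -0.9,"dz": 0,"twist": -0.6}
    - {"dx": 0.72,"dy": -1.8,"dz": 0,"twist": -1.3}
    - {"dx": 0.72,"dy": -2.55,"dz": 0,"twist": -1.3}
    - {"dx": 0.72,"dy": -2.55,"dz": 0,"twist": -1.3}
    - {"dx": 0.72,"dy": -2.55,"dz": -0.6,"twist": -1.3}

```text
t: 5.08
tool_pos: [0.6346, 0.1377, 0.1336]
tool_rot: [-3.14, 0.002, 0.001]
contact_force: [1.2, 0.1, -3.5]
opening: 0.0427
```

```bash
python3 -c "
from h import *
go(.634,.138,.098,0)"
```

```text
t 5.08 pos [0.6346 0.1377 0.1336] yaw -0.1 F [ 1.2  0.1 -3.5] op 0.0427 -> units [-0.01  0.01 -0.59] twist 0.01
```

Request:
jog_arm:
  steps:
    - {"dx": 0,"dy": 0,"dz": -0.3,"twist": 0}
    - {"dx": 0,"dy": 0,"dz": -0.55,"twist": 0}
    - {"dx": 0,"dy": 0,"dz": -0.6,"twist": 0}
    - {"dx": 0,"dy": 0,"dz": -0.6,"twist": 0}

```text
t: 5.58
tool_pos: [0.6349, 0.138, 0.0981]
tool_rot: [-3.14, 0.001, -0.001]
contact_force: [0.7, 0.2, -4.3]
opening: 0.0425
```

Request:
jog_arm:
  steps:
    - {"dx": 0,"dy": 0,"dz": 0,"twist": 0}
    - {"dx": 0,"dy": 0,"dz": 0,"twist": 0}
    - {"dx": 0,"dy": 0,"dz": 0,"twist": 0}
    - {"dx": 0,"dy": 0,"dz": 0,"twist": 0}
  gripper: 92

```text
t: 6.08
tool_pos: [0.6352, 0.138, 0.0987]
tool_rot: [-3.14, 0.001, -0.002]
contact_force: [-0.1, -0.5, -0.6]
opening: 0.0548
```

Request:
jog_arm:
  steps:
    - {"dx": 0,"dy": 0,"dz": 0.5,"twist": 0}
    - {"dx": 0,"dy": 0,"dz": 1.4,"twist": 0}
    - {"dx": 0,"dy": 0,"dz": 1.5,"twist": 0}
    - {"dx": 0,"dy": 0,"dz": 1.5,"twist": 0}

```text
t: 6.58
tool_pos: [0.6355, 0.138, 0.1893]
tool_rot: [-3.14, 0.001, -0.004]
contact_force: [-0.2, -0.4, -0.6]
opening: 0.0548
```

```bash
python3 -c "
from h import *
go(.397,.2935,.17,16.7)
snap('scene','s3')"
```

```text
t 6.58 pos [0.6355 0.138  0.1893] yaw -0.0 F [-0.2 -0.4 -0.6] op 0.0548 -> units [-3.97  2.59 -0.32] twist 1.67
```

View pics/s3.png

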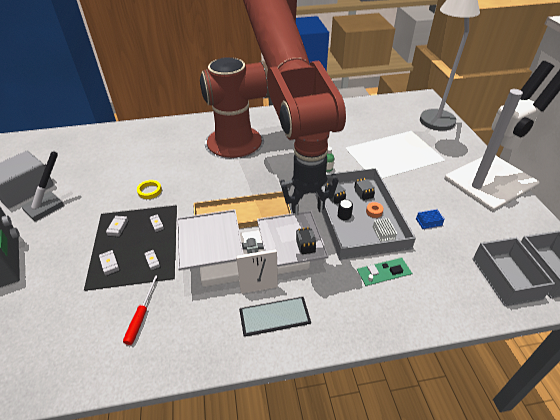

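Request:
jog_arm:
  steps:
    - {"dx": -3.97,"dy": 2.59,"dz": -0.3,"twist": 1.67}
    - {"dx": -3.97,"dy": 2.59,"dz": -0.3,"twist": 1.67}
    - {"dx": -3.97,"dy": 2.59,"dz": -0.3,"twist": 1.67}
    - {"dx": -3.97,"dy": 2.59,"dz": -0.3,"twist": 1.67}
    - {"dx": -3.97,"dy": 2.59,"dz": -0.3,"twist": 1.67}
  gripper: 72

```text
t: 7.25
tool_pos: [0.3928, 0.2937, 0.1668]
tool_rot: [-3.108, -0.458, 0.008]
contact_force: [-0.3, 0.1, -0.1]
opening: 0.061
```

```bash
python3 -c "
from h import *
go(.397,.2935,.012,16.7)"
```

```text
t 7.25 pos [0.3928 0.2937 0.1668] yaw 16.8 F [-0.3  0.1 -0.1] op 0.061 -> units [ 0.07 -0.   -2.58] twist -0.01
```

Request:
jog_arm:
  steps:
    - {"dx": 0.07,"dy": 0,"dz": -0.6,"twist": 0}
    - {"dx": 0.07,"dy": 0,"dz": -1.4,"twist": 0}
    - {"dx": 0.07,"dy": 0,"dz": -2.2,"twist": 0}
    - {"dx": 0.07,"dy": 0,"dz": -2.55,"twist": 0}
    - {"dx": 0.07,"dy": 0,"dz": -2.55,"twist": 0}

```text
t: 7.88
tool_pos: [0.3936, 0.2919, 0.0098]
tool_rot: [3.105, 0.457, -0.02]
contact_force: [-0.3, -0.1, -0.9]
opening: 0.0613
```

Request:
jog_arm:
  steps:
    - {"dx": 0,"dy": 0,"dz": 0,"twist": 0}
    - {"dx": 0,"dy": 0,"dz": 0,"twist": 0}
    - {"dx": 0,"dy": 0,"dz": 0,"twist": 0}
    - {"dx": 0,"dy": 0,"dz": 0,"twist": 0}
  gripper: 255

```text
t: 8.38
tool_pos: [0.394, 0.2921, 0.0104]
tool_rot: [3.106, 0.457, -0.019]
contact_force: [-0.4, -0.4, 1.8]
opening: 0.0431
```

Request:
jog_arm:
  steps:
    - {"dx": 0,"dy": 0,"dz": 0.8,"twist": 0}
    - {"dx": 0,"dy": 0,"dz": 1.6,"twist": 0}
    - {"dx": 0,"dy": 0,"dz": 2.4,"twist": 0}
    - {"dx": 0,"dy": 0,"dz": 2.6,"twist": 0}
    - {"dx": 0,"dy": 0,"dz": 2.6,"twist": 0}

```text
t: 9.0
tool_pos: [0.3939, 0.292, 0.1662]
tool_rot: [3.106, 0.457, -0.019]
contact_force: [0.3, 0.7, -2.8]
opening: 0.0429
```

```bash
python3 -c "
from h import *
go(.554,.138,.17,0)
d=snap('top','t3');P=cloud(d);print(fit(P,(.56,.1),.04,.03,.2));print(fit(P,(.57,-.12),.04,.03,.2))
print(fit(P,(.634,.138),.05,.08,.2))
"
```

```text
t 9.0 pos [0.3939 0.292  0.1662] yaw 16.8 F [ 0.3  0.7 -2.8] op 0.0429 -> units [ 2.67 -2.57  0.06] twist -1.68
([560.3, 101.0, 79.3, 78.0, 0.2, 60.6], 867)
([570.1, -120.0, 79.9, 79.4, -0.3, 111.0], 922)
([633.3, 138.4, 72.1, 40.1, 0.3, 99.4], 417)
```

View pics/t3.png

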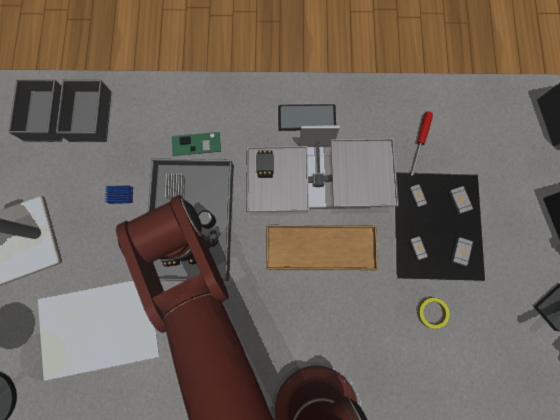

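Request:
jog_arm:
  steps:
    - {"dx": 0.8,"dy": -0.5,"dz": 0,"twist": -0.8}
    - {"dx": 1.6,"dy": -1.3,"dz": 0,"twist": -1.68}
    - {"dx": 2.4,"dy": -2.1,"dz": 0,"twist": -1.68}
    - {"dx": 2.67,"dy": -2.6,"dz": 0,"twist": -1.68}
    - {"dx": 2.67,"dy": -2.6,"dz": 0,"twist": -1.68}

```text
t: 9.68
tool_pos: [0.553, 0.1329, 0.161]
tool_rot: [3.139, -0.008, -0.032]
contact_force: [-0.2, -0.1, -1.7]
opening: 0.043
```

```bash
python3 -c "
from h import *
go(.554,.136,.068,0)"
```

```text
t 9.68 pos [0.553  0.1329 0.161 ] yaw -0.3 F [-0.2 -0.1 -1.7] op 0.043 -> units [ 0.02  0.05 -1.55] twist 0.03
```

Request:
jog_arm:
  steps:
    - {"dx": 0.02,"dy": 0.05,"dz": -0.6,"twist": 0.03}
    - {"dx": 0.02,"dy": 0.05,"dz": -1.2,"twist": 0.03}
    - {"dx": 0.02,"dy": 0.05,"dz": -1.45,"twist": 0.03}
    - {"dx": 0.02,"dy": 0.05,"dz": -1.5,"twist": 0.03}
    - {"dx": 0.02,"dy": 0.05,"dz": -1.5,"twist": 0.03}

```text
t: 10.3
tool_pos: [0.5547, 0.1363, 0.072]
tool_rot: [3.14, 0.001, -0.03]
contact_force: [0.5, -0.3, -1.1]
opening: 0.0429
```

Request:
jog_arm:
  steps:
    - {"dx": 0,"dy": 0,"dz": -0.02,"twist": 0}
    - {"dx": 0,"dy": 0,"dz": -0.02,"twist": 0}

```text
t: 10.55
tool_pos: [0.5556, 0.1364, 0.072]
tool_rot: [3.14, 0.001, -0.026]
contact_force: [-0.2, 0.7, -2.3]
opening: 0.0429
```

Request:
jog_arm:
  steps:
    - {"dx": 0,"dy": 0,"dz": -0.07,"twist": 0}
    - {"dx": 0,"dy": 0,"dz": -0.07,"twist": 0}
    - {"dx": 0,"dy": 0,"dz": -0.07,"twist": 0}

```text
t: 10.92
tool_pos: [0.5555, 0.1364, 0.0677]
tool_rot: [3.14, 0.001, -0.027]
contact_force: [-1.3, 0.6, -1.8]
opening: 0.0427
```

Request:
jog_arm:
  steps:
    - {"dx": 0,"dy": 0,"dz": 0,"twist": 0}
    - {"dx": 0,"dy": 0,"dz": 0,"twist": 0}
    - {"dx": 0,"dy": 0,"dz": 0,"twist": 0}
    - {"dx": 0,"dy": 0,"dz": 0,"twist": 0}
  gripper: 92

```text
t: 11.42
tool_pos: [0.5556, 0.1364, 0.0679]
tool_rot: [3.14, 0.001, -0.026]
contact_force: [-0.2, 0.2, -0.6]
opening: 0.0543
```

Request:
jog_arm:
  steps:
    - {"dx": 0,"dy": 0,"dz": 0.5,"twist": 0}
    - {"dx": 0,"dy": 0,"dz": 1.4,"twist": 0}
    - {"dx": 0,"dy": 0,"dz": 1.7,"twist": 0}
    - {"dx": 0,"dy": 0,"dz": 1.7,"twist": 0}

```text
t: 11.92
tool_pos: [0.5567, 0.1366, 0.1716]
tool_rot: [3.14, 0.001, -0.021]
contact_force: [-0.8, -0.4, -0.3]
opening: 0.0548
```

```bash
python3 -c "
from h import *
go(.399,.3925,.17,9.5)"
```

```text
t 11.93 pos [0.5567 0.1366 0.1716] yaw 0.0 F [-0.8 -0.4 -0.3] op 0.0548 -> units [-2.63  4.27 -0.03] twist 0.95
```

Request:
jog_arm:
  steps:
    - {"dx": -2.63,"dy": 4.27,"dz": 0,"twist": 0.95}
    - {"dx": -2.63,"dy": 4.27,"dz": 0,"twist": 0.95}
    - {"dx": -2.63,"dy": 4.27,"dz": 0,"twist": 0.95}
    - {"dx": -2.63,"dy": 4.27,"dz": 0,"twist": 0.95}
    - {"dx": -2.63,"dy": 4.27,"dz": 0,"twist": 0.95}
  gripper: 66

```text
t: 12.55
tool_pos: [0.3962, 0.3936, 0.1687]
tool_rot: [3.126, 0.262, -0.026]
contact_force: [0.4, 0.6, -0.2]
opening: 0.0632
```

```bash
python3 -c "
from h import *
go(.399,.3925,.012,9.5)"
```

```text
t 12.55 pos [0.3962 0.3936 0.1687] yaw 9.6 F [ 0.4  0.6 -0.2] op 0.0632 -> units [ 0.05 -0.02 -2.61] twist -0.01
```

Request:
jog_arm:
  steps:
    - {"dx": 0.05,"dy": -0.02,"dz": -0.6,"twist": 0}
    - {"dx": 0.05,"dy": -0.02,"dz": -1.4,"twist": 0}
    - {"dx": 0.05,"dy": -0.02,"dz": -2.2,"twist": 0}
    - {"dx": 0.05,"dy": -0.02,"dz": -2.55,"twist": 0}
    - {"dx": 0.05,"dy": -0.02,"dz": -2.55,"twist": 0}
  gripper: 78

```text
t: 13.18
tool_pos: [0.3959, 0.39, 0.011]
tool_rot: [3.121, 0.262, -0.038]
contact_force: [-0.1, 0.3, 0.6]
opening: 0.0596
```

Request:
jog_arm:
  steps:
    - {"dx": 0,"dy": 0,"dz": 0,"twist": 0}
    - {"dx": 0,"dy": 0,"dz": 0,"twist": 0}
    - {"dx": 0,"dy": 0,"dz": 0,"twist": 0}
    - {"dx": 0,"dy": 0,"dz": 0,"twist": 0}
  gripper: 255

```text
t: 13.68
tool_pos: [0.3967, 0.3908, 0.0121]
tool_rot: [3.123, 0.261, -0.035]
contact_force: [0.5, 2.7, 1.9]
opening: 0.0428
```

Request:
jog_arm:
  steps:
    - {"dx": 0,"dy": 0,"dz": 0.8,"twist": 0}
    - {"dx": 0,"dy": 0,"dz": 1.6,"twist": 0}
    - {"dx": 0,"dy": 0,"dz": 2.4,"twist": 0}
    - {"dx": 0,"dy": 0,"dz": 2.6,"twist": 0}
    - {"dx": 0,"dy": 0,"dz": 2.6,"twist": 0}

```text
t: 14.3
tool_pos: [0.3961, 0.3902, 0.1667]
tool_rot: [3.122, 0.261, -0.037]
contact_force: [-0.4, 0.8, -6.2]
opening: 0.0428
```

```bash
python3 -c "
from h import *
go(.594,.068,.17,0)
d=snap('top','t4');P=cloud(d);print(fit(P,(.56,.07),.03,.03,.2));print(fit(P,(.57,-.12),.04,.03,.2))
print(fit(P,(.634,.138),.05,.08,.2))
"
```

```text
t 14.3 pos [0.3961 0.3902 0.1667] yaw 9.6 F [-0.4  0.8 -6.2] op 0.0428 -> units [ 3.3  -5.37  0.06] twist -0.96
([559.8, 70.1, 59.7, 59.5, -89.8, 60.4], 485)
([570.1, -120.1, 79.6, 79.6, -0.1, 111.1], 926)
([626.8, 138.4, 81.8, 40.1, 0.4, 99.1], 459)
```

View pics/t4.png

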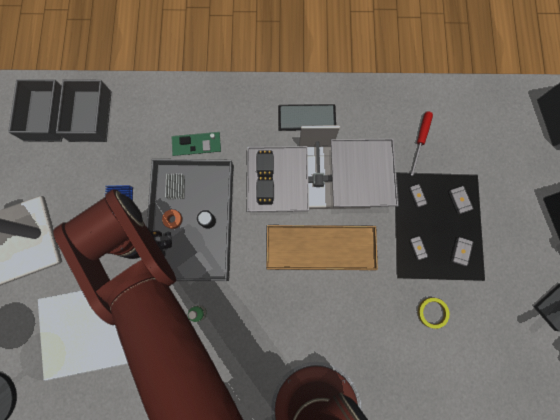

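Request:
jog_arm:
  steps:
    - {"dx": 0.8,"dy": -0.7,"dz": 0.1,"twist": -0.5}
    - {"dx": 1.6,"dy": -1.6,"dz": 0.1,"twist": -0.96}
    - {"dx": 3.15,"dy": -5.32,"dz": 0.1,"twist": -0.96}
    - {"dx": 3.15,"dy": -5.32,"dz": 0.1,"twist": -0.96}
    - {"dx": 3.15,"dy": -5.32,"dz": 0.1,"twist": -0.96}

```text
t: 14.98
tool_pos: [0.5572, 0.1276, 0.1669]
tool_rot: [3.133, -0.001, -0.052]
contact_force: [0.1, 1.0, -5.9]
opening: 0.0427
```

```bash
python3 -c "
from h import *
go(.585,.070,.070,0)"
```

```text
t 14.97 pos [0.5572 0.1276 0.1669] yaw -0.0 F [ 0.1  1.  -5.9] op 0.0427 -> units [ 0.46 -0.96 -1.61] twist 0.0
```

Request:
jog_arm:
  steps:
    - {"dx": 0.46,"dy": -0.96,"dz": 0,"twist": 0}
    - {"dx": 0.46,"dy": -0.96,"dz": 0,"twist": 0}
    - {"dx": 0.46,"dy": -0.96,"dz": -0.8,"twist": 0}
    - {"dx": 0.46,"dy": -0.96,"dz": -1.45,"twist": 0}
    - {"dx": 0.46,"dy": -0.96,"dz": -1.5,"twist": 0}

```text
t: 15.6
tool_pos: [0.579, 0.0706, 0.0698]
tool_rot: [3.132, 0.0, -0.074]
contact_force: [-0.6, -0.1, -5.4]
opening: 0.0431
```

```bash
python3 -c "
from h import *
go(.585,.070,.0685,0)"
```

```text
t 15.6 pos [0.579  0.0706 0.0698] yaw -0.0 F [-0.6 -0.1 -5.4] op 0.0431 -> units [ 0.1  -0.01 -0.02] twist 0.0
```

Request:
jog_arm:
  steps:
    - {"dx": 0,"dy": 0,"dz": -0.03,"twist": 0}
    - {"dx": 0,"dy": 0,"dz": -0.03,"twist": 0}

```text
t: 15.85
tool_pos: [0.5795, 0.0709, 0.0689]
tool_rot: [3.133, 0.001, -0.073]
contact_force: [1.6, 0.2, -5.6]
opening: 0.0428
```

Request:
jog_arm:
  steps:
    - {"dx": 0,"dy": 0,"dz": 0,"twist": 0}
    - {"dx": 0,"dy": 0,"dz": 0,"twist": 0}
    - {"dx": 0,"dy": 0,"dz": 0,"twist": 0}
    - {"dx": 0,"dy": 0,"dz": 0,"twist": 0}
  gripper: 97

```text
t: 16.35
tool_pos: [0.5799, 0.0709, 0.0696]
tool_rot: [3.133, 0.001, -0.071]
contact_force: [0.9, -0.6, -0.1]
opening: 0.0534
```

Request:
jog_arm:
  steps:
    - {"dx": 0,"dy": 0,"dz": 0.5,"twist": 0}
    - {"dx": 0,"dy": 0,"dz": 1.4,"twist": 0}
    - {"dx": 0,"dy": 0,"dz": 2.2,"twist": 0}
    - {"dx": 0,"dy": 0,"dz": 2.5,"twist": 0}
    - {"dx": 0,"dy": 0,"dz": 2.5,"twist": 0}

```text
t: 16.98
tool_pos: [0.5806, 0.0709, 0.2207]
tool_rot: [3.133, 0.001, -0.067]
contact_force: [-0.3, -0.6, -0.5]
opening: 0.0529
```

```bash
python3 -c "
from h import *
go(.5646,-.2888,.17,19.6)"
```

```text
t 16.98 pos [0.5806 0.0709 0.2207] yaw 0.0 F [-0.3 -0.6 -0.5] op 0.0529 -> units [-0.27 -6.   -0.85] twist 1.96
```

Request:
jog_arm:
  steps:
    - {"dx": -0.4,"dy": -7.97,"dz": 0,"twist": 2.05}
    - {"dx": -0.4,"dy": -7.97,"dz": 0,"twist": 2.05}
    - {"dx": -0.4,"dy": -7.97,"dz": 0,"twist": 2.05}
    - {"dx": -0.4,"dy": -7.97,"dz": 0,"twist": 2.05}
    - {"dx": -0.4,"dy": -7.97,"dz": 0,"twist": 2.05}

```text
t: 17.6
tool_pos: [0.5634, -0.2378, 0.2166]
tool_rot: [3.078, 0.558, -0.069]
contact_force: [1.0, 0.9, -0.1]
opening: 0.0534
```

```bash
cat >> h.py <<'E'
def wts(P):
    for x,y in [(.564,-.2916),(.55,-.408),(.415,-.282),(.407,-.4)]: print(fit(P,(x,y),.055,.014,.05))
E
python3 -c "
from h import *
d=snap('top','t5');P=cloud(d);wts(P)
go(.5526,-.4071,.1,20.5)
for c in [(.634,.138),(.555,.137),(.58,.07)]: print(fit(P,c,.05,.085,.2))
"
```

```text
([581.0, -272.7, 13.5, 7.3, 17.3, 21.3], 16)
None
None
([404.5, -411.5, 70.3, 21.8, -21.3, 24.0], 163)
t 17.65 pos [ 0.5622 -0.2451  0.2166] yaw 20.2 F [-2.1 -4.6 -0.2] op 0.0531 -> units [-0.16 -2.7  -1.94] twist 0.03
([627.1, 138.4, 82.6, 40.1, 0.6, 98.9], 450)
([564.7, 137.1, 80.0, 44.2, -0.1, 99.2], 480)
([583.2, 70.9, 71.3, 42.0, 0.2, 99.4], 430)
```

View pics/t5.png

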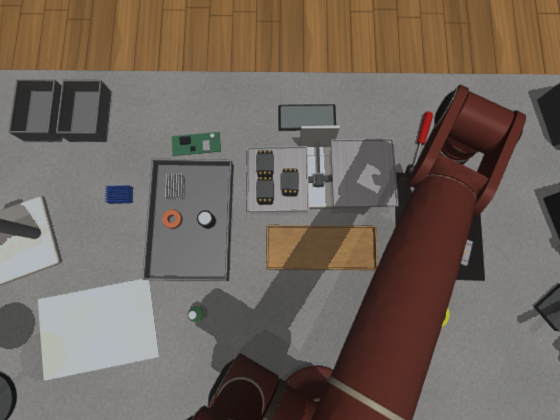

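```bash
python3 -c "
from h import *
a=np.load('/tmp/s0.npz');wts(cloud(a));print()
d=snap('scene','s5');P=cloud(d);wts(P)
"
```

```text
([565.7, -291.3, 61.8, 27.7, 19.0, 17.9], 166)
([554.5, -409.9, 71.8, 39.9, 18.5, 21.2], 296)
([419.1, -283.5, 64.7, 27.9, 17.8, 18.3], 131)
([410.5, -401.2, 71.2, 43.8, -16.6, 20.9], 243)

([565.3, -291.3, 63.6, 27.9, 18.5, 17.9], 165)
([554.3, -410.3, 73.3, 40.4, 18.7, 21.1], 301)
([418.2, -283.9, 64.4, 27.9, 17.9, 17.7], 131)
([409.8, -401.8, 72.3, 43.1, -18.8, 20.8], 236)
```

View pics/s5.png

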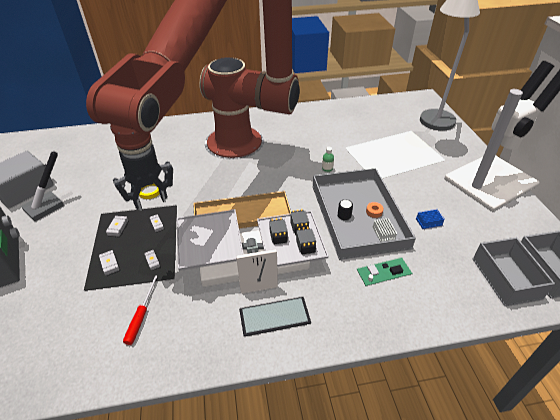

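Request:
jog_arm:
  steps:
    - {"dx": -0.15,"dy": -2.72,"dz": -1.9,"twist": 0}
    - {"dx": -0.15,"dy": -2.72,"dz": -1.9,"twist": 0}
    - {"dx": -0.15,"dy": -2.72,"dz": -1.9,"twist": 0}
    - {"dx": -0.15,"dy": -2.72,"dz": -1.9,"twist": 0}
    - {"dx": -0.15,"dy": -2.72,"dz": -1.9,"twist": 0}
  gripper: 84

```text
t: 18.32
tool_pos: [0.5526, -0.4034, 0.0996]
tool_rot: [3.083, 0.547, -0.075]
contact_force: [-0.1, -0.0, 1.0]
opening: 0.0569
```

```bash
python3 -c "
from h import *
go(.5535,-.4085,.009,19.8)"
```

```text
t 18.32 pos [ 0.5526 -0.4034  0.0996] yaw 20.1 F [-0.1 -0.   1. ] op 0.0569 -> units [ 0.02 -0.09 -1.51] twist -0.03
```

Request:
jog_arm:
  steps:
    - {"dx": 0.05,"dy": -0.09,"dz": -0.7,"twist": -0.03}
    - {"dx": 0.05,"dy": -0.09,"dz": -1.3,"twist": -0.03}
    - {"dx": 0.05,"dy": -0.09,"dz": -1.5,"twist": -0.03}
    - {"dx": 0.05,"dy": -0.09,"dz": -1.5,"twist": -0.03}

```text
t: 18.82
tool_pos: [0.5561, -0.4076, 0.01]
tool_rot: [3.084, 0.541, -0.075]
contact_force: [0.5, -0.7, -0.3]
opening: 0.0573
```

```bash
python3 -c "
from h import *
go(.5535,-.4085,.005,19.8)"
```

```text
t 18.82 pos [ 0.5561 -0.4076  0.01  ] yaw 19.9 F [ 0.5 -0.7 -0.3] op 0.0573 -> units [-0.04 -0.01 -0.08] twist -0.01
```

Request:
jog_arm:
  steps:
    - {"dx": 0,"dy": 0,"dz": -0.09,"twist": 0}
    - {"dx": 0,"dy": 0,"dz": -0.09,"twist": 0}
    - {"dx": 0,"dy": 0,"dz": -0.09,"twist": 0}

```text
t: 19.2
tool_pos: [0.5566, -0.408, 0.0056]
tool_rot: [3.083, 0.54, -0.074]
contact_force: [0.2, 0.4, -0.3]
opening: 0.0575
```

Request:
jog_arm:
  steps:
    - {"dx": 0,"dy": 0,"dz": 0,"twist": 0}
    - {"dx": 0,"dy": 0,"dz": 0,"twist": 0}
    - {"dx": 0,"dy": 0,"dz": 0,"twist": 0}
    - {"dx": 0,"dy": 0,"dz": 0,"twist": 0}
  gripper: 255

```text
t: 19.7
tool_pos: [0.557, -0.4084, 0.0066]
tool_rot: [3.083, 0.54, -0.073]
contact_force: [-1.2, 0.9, 5.4]
opening: 0.0379
```

Request:
jog_arm:
  steps:
    - {"dx": 0,"dy": 0,"dz": 0.8,"twist": 0}
    - {"dx": 0,"dy": 0,"dz": 1.6,"twist": 0}
    - {"dx": 0,"dy": 0,"dz": 2.4,"twist": 0}
    - {"dx": 0,"dy": 0,"dz": 3,"twist": 0}
    - {"dx": 0,"dy": 0,"dz": 3,"twist": 0}

```text
t: 20.32
tool_pos: [0.5582, -0.4095, 0.1896]
tool_rot: [3.078, 0.539, -0.067]
contact_force: [-0.3, 0.1, -3.4]
opening: 0.0379
```

```bash
python3 -c "
from h import *
go(.637,-.151,.17,0)"
```

```text
t 20.32 pos [ 0.5582 -0.4095  0.1896] yaw 19.9 F [-0.3  0.1 -3.4] op 0.0379 -> units [ 1.31  4.31 -0.33] twist -1.99
```

Request:
jog_arm:
  steps:
    - {"dx": 1.31,"dy": 4.31,"dz": 0,"twist": -1.99}
    - {"dx": 1.31,"dy": 4.31,"dz": 0,"twist": -1.99}
    - {"dx": 1.31,"dy": 4.31,"dz": 0,"twist": -1.99}
    - {"dx": 1.31,"dy": 4.31,"dz": 0,"twist": -1.99}
    - {"dx": 1.31,"dy": 4.31,"dz": 0,"twist": -1.99}

```text
t: 20.95
tool_pos: [0.6358, -0.1468, 0.185]
tool_rot: [3.135, 0.005, -0.079]
contact_force: [-0.1, -0.7, -3.3]
opening: 0.0379
```

```bash
python3 -c "
from h import *
go(.637,-.151,.116,0)"
```

```text
t 20.95 pos [ 0.6358 -0.1468  0.185 ] yaw 0.2 F [-0.1 -0.7 -3.3] op 0.0379 -> units [ 0.02 -0.07 -1.15] twist -0.02
```

Request:
jog_arm:
  steps:
    - {"dx": 0.02,"dy": -0.08,"dz": -0.5,"twist": 0}
    - {"dx": 0.02,"dy": -0.08,"dz": -1.0,"twist": 0}
    - {"dx": 0.02,"dy": -0.08,"dz": -1.18,"twist": 0}
    - {"dx": 0.02,"dy": -0.08,"dz": -1.18,"twist": 0}

```text
t: 21.45
tool_pos: [0.6363, -0.1519, 0.113]
tool_rot: [3.135, 0.004, -0.082]
contact_force: [0.2, -0.4, -3.0]
opening: 0.0376
```

```bash
python3 -c "
from h import *
go(.637,-.151,.112,0)"
```

```text
t 21.45 pos [ 0.6363 -0.1519  0.113 ] yaw 0.2 F [ 0.2 -0.4 -3. ] op 0.0376 -> units [ 0.01  0.02 -0.02] twist -0.02
```

Release to about 50 mm and lift.

Request:
jog_arm:
  steps:
    - {"dx": 0,"dy": 0,"dz": -0.01,"twist": 0}
    - {"dx": 0,"dy": 0,"dz": -0.01,"twist": 0}
    - {"dx": 0,"dy": 0,"dz": -0.01,"twist": 0}
    - {"dx": 0,"dy": 0,"dz": -0.01,"twist": 0}
  gripper: 102

```text
t: 21.95
tool_pos: [0.6367, -0.152, 0.1131]
tool_rot: [3.135, 0.004, -0.08]
contact_force: [0.2, 0.5, -0.5]
opening: 0.0512
```

Request:
jog_arm:
  steps:
    - {"dx": 0,"dy": 0,"dz": 0.5,"twist": 0}
    - {"dx": 0,"dy": 0,"dz": 1.2,"twist": 0}
    - {"dx": 0,"dy": 0,"dz": 1.8,"twist": 0}
    - {"dx": 0,"dy": 0,"dz": 1.8,"twist": 0}

```text
t: 22.45
tool_pos: [0.6388, -0.1528, 0.2263]
tool_rot: [3.132, 0.004, -0.068]
contact_force: [0.8, -0.5, 0.1]
opening: 0.0511
```

```bash
python3 -c "
from h import *
d=snap('scene','s6');P=cloud(d);wts(P)
d=snap('top','t6');P=cloud(d);print(fit(P,(.637,-.151),.06,.12,.14),fit(P,(.56,-.12),.04,.03,.2))
go(.4095,-.401,.12,-17.5)"
```

```text
([565.7, -291.2, 63.9, 27.9, 18.5, 18.1], 169)
None
([418.9, -283.5, 61.5, 27.8, 17.6, 17.9], 127)
([410.3, -401.8, 70.4, 43.4, -18.5, 20.6], 239)
([641.2, -136.8, 36.7, 11.5, -1.8, 127.7], 43) ([560.1, -101.8, 80.2, 42.0, -1.6, 111.1], 360)
t 22.55 pos [ 0.6367 -0.152   0.2211] yaw 0.2 F [-0.2 -0.5  0.2] op 0.0512 -> units [-3.79 -4.15 -1.69] twist -1.77
```

View pics/s6.png

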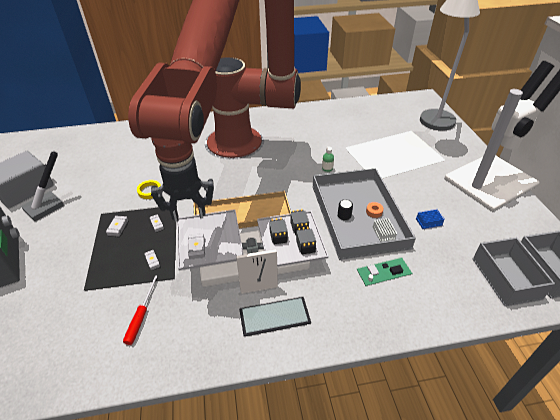

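Request:
jog_arm:
  steps:
    - {"dx": -0.8,"dy": -0.8,"dz": 0,"twist": -0.6}
    - {"dx": -3.79,"dy": -4.15,"dz": -0.6,"twist": -1.79}
    - {"dx": -3.79,"dy": -4.15,"dz": -1.7,"twist": -1.79}
    - {"dx": -3.79,"dy": -4.15,"dz": -1.7,"twist": -1.79}
    - {"dx": -3.79,"dy": -4.15,"dz": -1.7,"twist": -1.79}
  gripper: 84

```text
t: 23.18
tool_pos: [0.4344, -0.3704, 0.1344]
tool_rot: [-3.099, 0.483, 0.084]
contact_force: [0.1, -1.4, -0.7]
opening: 0.0573
```

```bash
python3 -c "
from h import *
go(.4095,-.4012,.05,-17.7)"
```

```text
t 23.18 pos [ 0.4344 -0.3704  0.1344] yaw -17.7 F [ 0.1 -1.4 -0.7] op 0.0573 -> units [-0.42 -0.51 -1.41] twist 0.0
```

Request:
jog_arm:
  steps:
    - {"dx": -0.42,"dy": -0.51,"dz": 0,"twist": 0}
    - {"dx": -0.42,"dy": -0.51,"dz": -0.6,"twist": 0}
    - {"dx": -0.42,"dy": -0.51,"dz": -1.4,"twist": 0}
    - {"dx": -0.42,"dy": -0.51,"dz": -1.6,"twist": 0}
    - {"dx": -0.42,"dy": -0.51,"dz": -1.6,"twist": 0}

```text
t: 23.8
tool_pos: [0.4085, -0.4, 0.037]
tool_rot: [-3.097, 0.482, 0.088]
contact_force: [0.2, -0.3, 0.8]
opening: 0.0576
```

```bash
python3 -c "
from h import *
go(.4095,-.4012,.0055,-17.7)"
```

```text
t 23.8 pos [ 0.4085 -0.4     0.037 ] yaw -17.7 F [ 0.2 -0.3  0.8] op 0.0576 -> units [ 0.02 -0.02 -0.52] twist 0.0
```

Request:
jog_arm:
  steps:
    - {"dx": 0.02,"dy": -0.02,"dz": -0.35,"twist": 0}
    - {"dx": 0.02,"dy": -0.02,"dz": -0.51,"twist": 0}
    - {"dx": 0.02,"dy": -0.02,"dz": -0.51,"twist": 0}
    - {"dx": 0.02,"dy": -0.02,"dz": -0.51,"twist": 0}

```text
t: 24.3
tool_pos: [0.41, -0.4015, 0.0068]
tool_rot: [-3.097, 0.482, 0.087]
contact_force: [-0.4, -0.5, 1.1]
opening: 0.0574
```

Request:
jog_arm:
  steps:
    - {"dx": 0,"dy": 0,"dz": 0,"twist": 0}
    - {"dx": 0,"dy": 0,"dz": 0,"twist": 0}
    - {"dx": 0,"dy": 0,"dz": 0,"twist": 0}
    - {"dx": 0,"dy": 0,"dz": 0,"twist": 0}
  gripper: 255

```text
t: 24.8
tool_pos: [0.4105, -0.4022, 0.0081]
tool_rot: [-3.099, 0.483, 0.085]
contact_force: [-1.0, 0.4, 6.0]
opening: 0.0377
```

Request:
jog_arm:
  steps:
    - {"dx": 0,"dy": 0,"dz": 0.8,"twist": 0}
    - {"dx": 0,"dy": 0,"dz": 1.6,"twist": 0}
    - {"dx": 0,"dy": 0,"dz": 2.4,"twist": 0}
    - {"dx": 0,"dy": 0,"dz": 3,"twist": 0}
    - {"dx": 0,"dy": 0,"dz": 3,"twist": 0}

```text
t: 25.42
tool_pos: [0.4117, -0.4035, 0.1909]
tool_rot: [-3.103, 0.483, 0.078]
contact_force: [0.2, 0.6, -4.7]
opening: 0.0376
```

```bash
python3 -c "
from h import *
d=snap('top','t7');P=cloud(d);print(fit(P,(.637,-.151),.06,.12,.14),fit(P,(.55,-.12),.035,.03,.2))
go(.553,-.150,.185,0)"
```

```text
([633.5, -150.8, 71.4, 41.2, -3.1, 128.8], 422) ([549.9, -119.9, 69.7, 69.4, -89.8, 111.0], 707)
t 25.48 pos [ 0.4106 -0.4022  0.1878] yaw -17.7 F [ 0.1  0.  -4.5] op 0.0381 -> units [ 2.37  4.2  -0.05] twist 1.77
```

View pics/t7.png

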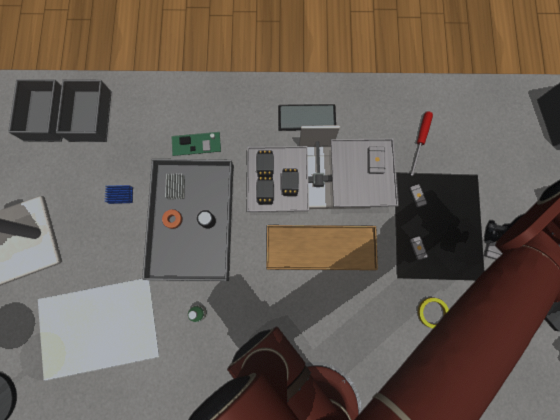

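Request:
jog_arm:
  steps:
    - {"dx": 2.37,"dy": 4.2,"dz": 0,"twist": 1.77}
    - {"dx": 2.37,"dy": 4.2,"dz": 0,"twist": 1.77}
    - {"dx": 2.37,"dy": 4.2,"dz": 0,"twist": 1.77}
    - {"dx": 2.37,"dy": 4.2,"dz": 0,"twist": 1.77}
    - {"dx": 2.37,"dy": 4.2,"dz": 0,"twist": 1.77}

```text
t: 26.1
tool_pos: [0.5519, -0.1468, 0.1833]
tool_rot: [3.139, 0.003, -0.093]
contact_force: [-1.1, -0.9, -4.7]
opening: 0.0375
```

```bash
python3 -c "
from h import *
go(.552,-.150,.1145,0)"
```

```text
t 26.1 pos [ 0.5519 -0.1468  0.1833] yaw 0.1 F [-1.1 -0.9 -4.7] op 0.0375 -> units [ 0.   -0.05 -1.15] twist -0.01
```

Request:
jog_arm:
  steps:
    - {"dx": 0,"dy": -0.06,"dz": -0.5,"twist": 0}
    - {"dx": 0,"dy": -0.06,"dz": -1.0,"twist": 0}
    - {"dx": 0,"dy": -0.06,"dz": -1.16,"twist": 0}
    - {"dx": 0,"dy": -0.06,"dz": -1.16,"twist": 0}

```text
t: 26.6
tool_pos: [0.55, -0.1498, 0.1117]
tool_rot: [-3.139, -0.003, 0.101]
contact_force: [-2.2, 0.9, 1.1]
opening: 0.0377
```

Request:
jog_arm:
  steps:
    - {"dx": 0,"dy": 0,"dz": 0,"twist": 0}
    - {"dx": 0,"dy": 0,"dz": 0,"twist": 0}
    - {"dx": 0,"dy": 0,"dz": 0,"twist": 0}
    - {"dx": 0,"dy": 0,"dz": 0,"twist": 0}
  gripper: 102

```text
t: 27.1
tool_pos: [0.5503, -0.15, 0.1123]
tool_rot: [-3.14, -0.003, 0.1]
contact_force: [-0.0, 0.4, -0.7]
opening: 0.0513
```

Request:
jog_arm:
  steps:
    - {"dx": 0,"dy": 0,"dz": 0.5,"twist": 0}
    - {"dx": 0,"dy": 0,"dz": 1.2,"twist": 0}
    - {"dx": 0,"dy": 0,"dz": 1.8,"twist": 0}
    - {"dx": 0,"dy": 0,"dz": 1.8,"twist": 0}

```text
t: 27.6
tool_pos: [0.5524, -0.1508, 0.2249]
tool_rot: [3.137, 0.003, -0.088]
contact_force: [-0.2, -0.3, 0.1]
opening: 0.051
```

```bash
python3 -c "
from h import *
d=snap('scene','s8');P=cloud(d);wts(P)
go(.565,-.2903,.1,18.8)"
```

```text
([566.5, -290.9, 65.5, 28.0, 18.4, 17.9], 168)
None
([418.4, -283.8, 62.1, 27.8, 18.5, 18.0], 121)
None
t 27.65 pos [ 0.5513 -0.1503  0.2222] yaw 0.1 F [ 0.   0.2 -0.2] op 0.0511 -> units [ 0.23 -2.33 -2.04] twist 1.87
```

View pics/s8.png

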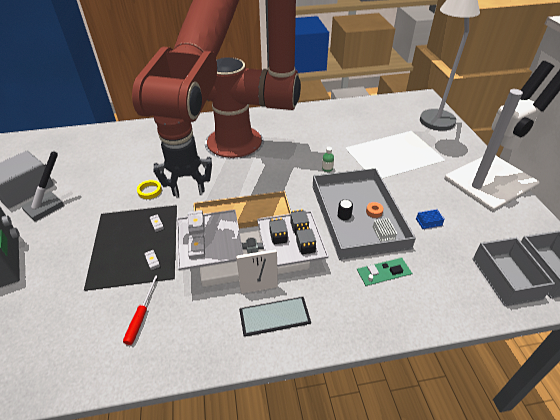

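Request:
jog_arm:
  steps:
    - {"dx": 0.1,"dy": -0.9,"dz": 0,"twist": 0.9}
    - {"dx": 0.23,"dy": -1.8,"dz": -0.1,"twist": 1.87}
    - {"dx": 0.23,"dy": -2.33,"dz": -0.8,"twist": 1.87}
    - {"dx": 0.23,"dy": -2.33,"dz": -1.6,"twist": 1.87}
    - {"dx": 0.23,"dy": -2.33,"dz": -2.0,"twist": 1.87}
  gripper: 120

```text
t: 28.28
tool_pos: [0.562, -0.289, 0.0961]
tool_rot: [3.093, 0.511, -0.102]
contact_force: [0.2, 0.3, -0.2]
opening: 0.0448
```

```bash
python3 -c "
from h import *
go(.565,-.2903,.0055,18.8)"
```

```text
t 28.27 pos [ 0.562  -0.289   0.0961] yaw 18.8 F [ 0.2  0.3 -0.2] op 0.0448 -> units [ 0.05 -0.02 -1.51] twist 0.0
```

Request:
jog_arm:
  steps:
    - {"dx": 0.05,"dy": -0.02,"dz": -0.7,"twist": 0}
    - {"dx": 0.05,"dy": -0.02,"dz": -1.2,"twist": 0}
    - {"dx": 0.05,"dy": -0.02,"dz": -1.42,"twist": 0}
    - {"dx": 0.05,"dy": -0.02,"dz": -1.49,"twist": 0}
    - {"dx": 0.05,"dy": -0.02,"dz": -1.49,"twist": 0}

```text
t: 28.9
tool_pos: [0.5656, -0.2905, 0.0075]
tool_rot: [3.092, 0.51, -0.101]
contact_force: [0.1, -0.6, -0.3]
opening: 0.0448
```

Request:
jog_arm:
  steps:
    - {"dx": 0,"dy": 0,"dz": -0.02,"twist": 0}
    - {"dx": 0,"dy": 0,"dz": -0.02,"twist": 0}
    - {"dx": 0,"dy": 0,"dz": 0,"twist": 0}
    - {"dx": 0,"dy": 0,"dz": 0,"twist": 0}
  gripper: 255

```text
t: 29.4
tool_pos: [0.5663, -0.291, 0.0085]
tool_rot: [3.091, 0.51, -0.098]
contact_force: [1.3, -0.0, 3.8]
opening: 0.0258
```

Request:
jog_arm:
  steps:
    - {"dx": 0,"dy": 0,"dz": 0.8,"twist": 0}
    - {"dx": 0,"dy": 0,"dz": 1.6,"twist": 0}
    - {"dx": 0,"dy": 0,"dz": 2.4,"twist": 0}
    - {"dx": 0,"dy": 0,"dz": 3,"twist": 0}
    - {"dx": 0,"dy": 0,"dz": 3,"twist": 0}

```text
t: 30.02
tool_pos: [0.5677, -0.2919, 0.1917]
tool_rot: [3.087, 0.509, -0.091]
contact_force: [-0.3, -0.4, -1.6]
opening: 0.0254
```

```bash
python3 -c "
from h import *
d=snap('top','t9');P=cloud(d);print(fit(P,(.637,-.151),.06,.12,.14),fit(P,(.595,-.09),.03,.03,.2));snap('scene','s9')
go(.637,-.085,.185,0)"
```

```text
([632.8, -150.9, 70.6, 40.9, -1.8, 128.9], 423) ([595.0, -90.3, 60.0, 59.5, -0.2, 111.1], 516)
t 30.12 pos [ 0.5655 -0.2905  0.1865] yaw 18.8 F [ 0.2 -0.3 -2.1] op 0.0252 -> units [ 1.19  3.42 -0.02] twist -1.88
```

View pics/s9.png

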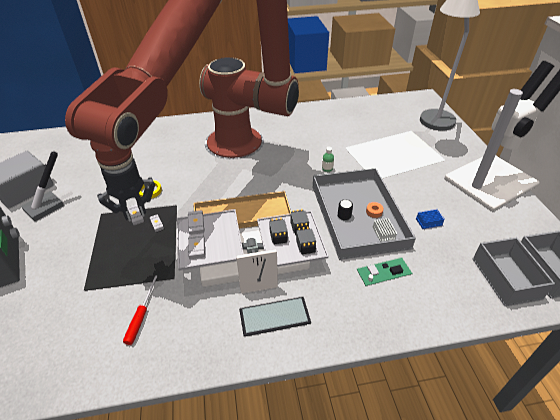

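View pics/t9.png

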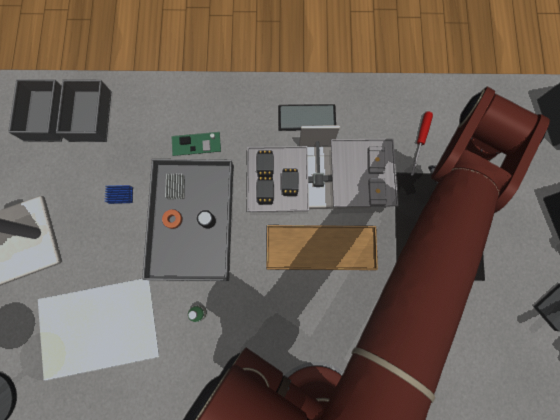

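Request:
jog_arm:
  steps:
    - {"dx": 1.19,"dy": 3.42,"dz": 0,"twist": -1.88}
    - {"dx": 1.19,"dy": 3.42,"dz": 0,"twist": -1.88}
    - {"dx": 1.19,"dy": 3.42,"dz": 0,"twist": -1.88}
    - {"dx": 1.19,"dy": 3.42,"dz": 0,"twist": -1.88}
    - {"dx": 1.19,"dy": 3.42,"dz": 0,"twist": -1.88}

```text
t: 30.75
tool_pos: [0.6355, -0.0826, 0.1824]
tool_rot: [-3.133, -0.004, 0.111]
contact_force: [-0.0, -0.7, -2.3]
opening: 0.0256
```

```bash
python3 -c "
from h import *
go(.637,-.085,.116,0)"
```

```text
t 30.75 pos [ 0.6355 -0.0826  0.1824] yaw 0.2 F [-0.  -0.7 -2.3] op 0.0256 -> units [ 0.02 -0.04 -1.11] twist -0.02
```

Request:
jog_arm:
  steps:
    - {"dx": 0.02,"dy": -0.04,"dz": -0.5,"twist": 0}
    - {"dx": 0.02,"dy": -0.04,"dz": -0.95,"twist": 0}
    - {"dx": 0.02,"dy": -0.04,"dz": -1.1,"twist": 0}
    - {"dx": 0.02,"dy": -0.04,"dz": -1.1,"twist": 0}

```text
t: 31.25
tool_pos: [0.6357, -0.0856, 0.1149]
tool_rot: [-3.133, -0.003, 0.115]
contact_force: [-0.1, -0.4, -2.2]
opening: 0.0255
```

```bash
python3 -c "
from h import *
go(.637,-.085,.114,0)"
```

```text
t 31.25 pos [ 0.6357 -0.0856  0.1149] yaw 0.1 F [-0.1 -0.4 -2.2] op 0.0255 -> units [ 0.02  0.01 -0.01] twist -0.01
```

Request:
jog_arm:
  steps:
    - {"dx": 0,"dy": 0,"dz": -0.01,"twist": 0}
    - {"dx": 0,"dy": 0,"dz": -0.01,"twist": 0}
    - {"dx": 0,"dy": 0,"dz": -0.01,"twist": 0}
    - {"dx": 0,"dy": 0,"dz": -0.01,"twist": 0}
  gripper: 132

```text
t: 31.75
tool_pos: [0.6361, -0.0856, 0.1149]
tool_rot: [-3.133, -0.003, 0.114]
contact_force: [-0.8, 0.3, 0.3]
opening: 0.0412
```

Request:
jog_arm:
  steps:
    - {"dx": 0,"dy": 0,"dz": 0.5,"twist": 0}
    - {"dx": 0,"dy": 0,"dz": 1.2,"twist": 0}
    - {"dx": 0,"dy": 0,"dz": 2.1,"twist": 0}

```text
t: 32.12
tool_pos: [0.6352, -0.0854, 0.2408]
tool_rot: [-3.132, -0.003, 0.118]
contact_force: [0.6, -0.5, 0.9]
opening: 0.0413
```

Request:
jog_arm:
  steps:
    - {"dx": 0,"dy": 0,"dz": 0.2,"twist": 0}
    - {"dx": 0,"dy": 0,"dz": 0.2,"twist": 0}

```text
t: 32.38
tool_pos: [0.6357, -0.0854, 0.2538]
tool_rot: [-3.133, -0.003, 0.114]
contact_force: [-0.1, -1.0, -1.3]
opening: 0.0412
```

```bash
python3 -c "
from h import *
d=snap('scene','s10');P=cloud(d);wts(P)
go(.4183,-.2825,.1,18)"
```

```text
None
None
([421.0, -282.7, 61.8, 28.1, 17.4, 17.8], 131)
None
t 32.42 pos [ 0.6348 -0.0852  0.2517] yaw 0.1 F [-0.1  0.7 -0.5] op 0.0409 -> units [-3.61 -3.29 -2.53] twist 1.79
```

View pics/s10.png

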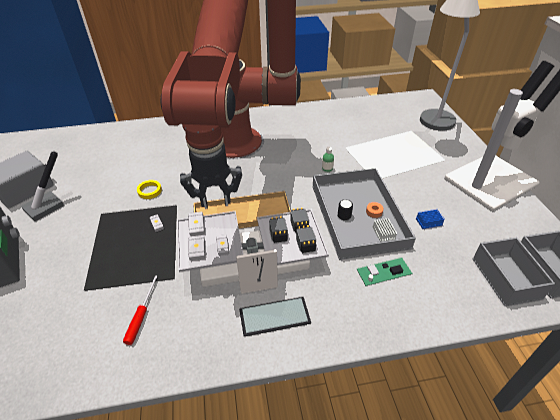

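Request:
jog_arm:
  steps:
    - {"dx": -3.6,"dy": -3.28,"dz": -0.3,"twist": 1.79}
    - {"dx": -3.6,"dy": -3.28,"dz": -1.2,"twist": 1.79}
    - {"dx": -3.6,"dy": -3.28,"dz": -2.5,"twist": 1.79}
    - {"dx": -3.6,"dy": -3.28,"dz": -2.5,"twist": 1.79}
    - {"dx": -3.6,"dy": -3.28,"dz": -2.5,"twist": 1.79}
  gripper: 120

```text
t: 33.05
tool_pos: [0.4314, -0.2677, 0.1136]
tool_rot: [3.099, 0.492, -0.125]
contact_force: [-1.2, -0.2, -0.4]
opening: 0.0452
```

```bash
python3 -c "
from h import *
d=snap('top','t11');P=cloud(d);wts(P);print(fit(P,(.56,-.085),.025,.03,.2),fit(P,(.637,-.085),.035,.115,.2),fit(P,(.637,.07),.015,.03,.2))
go(.4195,-.282,.0065,18)"
```

```text
None
None
([436.1, -260.1, 2.5, 0.0, 12.2, 18.6], 2)
None
([559.8, -85.3, 49.6, 49.1, 0.3, 104.6], 355) ([634.6, -84.8, 58.4, 28.7, 1.4, 119.4], 238) ([639.5, 70.6, 27.4, 24.8, 90.0, 67.2], 99)
t 33.1 pos [ 0.4249 -0.2683  0.1075] yaw 17.9 F [-1.6 -2.  -3.5] op 0.0453 -> units [-0.09 -0.23 -1.68] twist 0.01
```

View pics/t11.png

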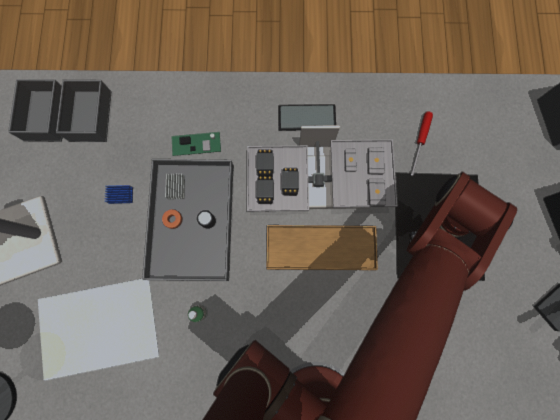

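Request:
jog_arm:
  steps:
    - {"dx": -0.09,"dy": -0.23,"dz": -0.3,"twist": 0}
    - {"dx": -0.09,"dy": -0.23,"dz": -0.9,"twist": 0}
    - {"dx": -0.09,"dy": -0.23,"dz": -1.4,"twist": 0}
    - {"dx": -0.09,"dy": -0.23,"dz": -1.5,"twist": 0}
    - {"dx": -0.09,"dy": -0.23,"dz": -1.5,"twist": 0}

```text
t: 33.72
tool_pos: [0.4188, -0.2814, 0.0165]
tool_rot: [-3.094, -0.487, 0.143]
contact_force: [0.0, -0.3, 0.6]
opening: 0.045
```

```bash
python3 -c "
from h import *
d=snap('scene','s11');P=cloud(d);wts(P)
go(.4195,-.282,.0075,18)"
```

```text
None
None
([419.5, -283.6, 62.7, 28.1, 19.0, 17.8], 127)
None
t 33.77 pos [ 0.4196 -0.2821  0.0177] yaw 17.9 F [ 0.7 -0.4 -0.4] op 0.0455 -> units [-0.    0.   -0.17] twist 0.01
```

Request:
jog_arm:
  steps:
    - {"dx": 0,"dy": 0,"dz": -0.17,"twist": 0}
    - {"dx": 0,"dy": 0,"dz": -0.17,"twist": 0}
    - {"dx": 0,"dy": 0,"dz": -0.17,"twist": 0}

```text
t: 34.15
tool_pos: [0.4198, -0.2822, 0.0078]
tool_rot: [-3.096, -0.487, 0.14]
contact_force: [-0.0, -0.3, -0.3]
opening: 0.0452
```

Request:
jog_arm:
  steps:
    - {"dx": 0,"dy": 0,"dz": 0,"twist": 0}
    - {"dx": 0,"dy": 0,"dz": 0,"twist": 0}
    - {"dx": 0,"dy": 0,"dz": 0,"twist": 0}
    - {"dx": 0,"dy": 0,"dz": 0,"twist": 0}
  gripper: 255

```text
t: 34.65
tool_pos: [0.4203, -0.2825, 0.0086]
tool_rot: [-3.097, -0.487, 0.139]
contact_force: [-0.3, 1.2, 5.1]
opening: 0.0259
```

Request:
jog_arm:
  steps:
    - {"dx": 0,"dy": 0,"dz": 0.8,"twist": 0}
    - {"dx": 0,"dy": 0,"dz": 1.6,"twist": 0}
    - {"dx": 0,"dy": 0,"dz": 2.4,"twist": 0}
    - {"dx": 0,"dy": 0,"dz": 3,"twist": 0}
    - {"dx": 0,"dy": 0,"dz": 3,"twist": 0}

```text
t: 35.28
tool_pos: [0.4217, -0.2837, 0.1916]
tool_rot: [3.099, 0.487, -0.133]
contact_force: [0.4, -0.1, -2.6]
opening: 0.0255
```

```bash
python3 -c "
from h import *
go(.553,-.088,.185,0)"
```

```text
t 35.27 pos [ 0.4217 -0.2837  0.1916] yaw 17.9 F [ 0.4 -0.1 -2.6] op 0.0255 -> units [ 2.19  3.26 -0.11] twist -1.79
```

Request:
jog_arm:
  steps:
    - {"dx": 2.19,"dy": 3.26,"dz": 0,"twist": -1.79}
    - {"dx": 2.19,"dy": 3.26,"dz": 0,"twist": -1.79}
    - {"dx": 2.19,"dy": 3.26,"dz": 0,"twist": -1.79}
    - {"dx": 2.19,"dy": 3.26,"dz": 0,"twist": -1.79}
    - {"dx": 2.19,"dy": 3.26,"dz": 0,"twist": -1.79}

```text
t: 35.9
tool_pos: [0.553, -0.0849, 0.1882]
tool_rot: [-3.126, -0.007, 0.137]
contact_force: [-0.0, -0.5, -1.9]
opening: 0.0256
```

```bash
python3 -c "
from h import *
go(.553,-.086,.11,0)"
```

```text
t 35.9 pos [ 0.553  -0.0849  0.1882] yaw 0.3 F [-0.  -0.5 -1.9] op 0.0256 -> units [-0.   -0.02 -1.3 ] twist -0.03
```

Request:
jog_arm:
  steps:
    - {"dx": 0,"dy": -0.02,"dz": -0.5,"twist": 0}
    - {"dx": 0,"dy": -0.02,"dz": -1.1,"twist": 0}
    - {"dx": 0,"dy": -0.02,"dz": -1.31,"twist": 0}
    - {"dx": 0,"dy": -0.02,"dz": -1.31,"twist": 0}

```text
t: 36.4
tool_pos: [0.5517, -0.0863, 0.1078]
tool_rot: [-3.125, -0.005, 0.142]
contact_force: [0.8, 0.0, -0.8]
opening: 0.0256
```

Request:
jog_arm:
  steps:
    - {"dx": 0,"dy": 0,"dz": 0,"twist": 0}
    - {"dx": 0,"dy": 0,"dz": 0,"twist": 0}
    - {"dx": 0,"dy": 0,"dz": 0,"twist": 0}
    - {"dx": 0,"dy": 0,"dz": 0,"twist": 0}
  gripper: 132

```text
t: 36.9
tool_pos: [0.5521, -0.0864, 0.1085]
tool_rot: [-3.125, -0.006, 0.141]
contact_force: [-0.2, -0.5, 0.1]
opening: 0.0413
```

Request:
jog_arm:
  steps:
    - {"dx": 0,"dy": 0,"dz": 0.5,"twist": 0}
    - {"dx": 0,"dy": 0,"dz": 1.2,"twist": 0}
    - {"dx": 0,"dy": 0,"dz": 2.1,"twist": 0}
    - {"dx": 0,"dy": 0,"dz": 2.1,"twist": 0}

```text
t: 37.4
tool_pos: [0.5551, -0.0872, 0.2412]
tool_rot: [-3.129, -0.006, 0.124]
contact_force: [-0.3, 0.5, 0.8]
opening: 0.0412
```

Request:
jog_arm:
  steps:
    - {"dx": -2.4,"dy": -1.5,"dz": 0.2,"twist": 0}
    - {"dx": -2.4,"dy": -1.5,"dz": 0.2,"twist": 0}
    - {"dx": -2.4,"dy": -1.5,"dz": 0.2,"twist": 0}
    - {"dx": -2.4,"dy": -1.5,"dz": 0.2,"twist": 0}
    - {"dx": -2.4,"dy": -1.5,"dz": 0.2,"twist": 0}

```text
t: 38.02
tool_pos: [0.4111, -0.177, 0.2526]
tool_rot: [-3.128, -0.005, 0.124]
contact_force: [0.2, -0.4, 0.6]
opening: 0.0413
```

Request:
jog_arm:
  steps:
    - {"dx": 0,"dy": 0,"dz": 0,"twist": 0}
    - {"dx": 0,"dy": 0,"dz": 0,"twist": 0}
    - {"dx": 0,"dy": 0,"dz": 0,"twist": 0}
    - {"dx": 0,"dy": 0,"dz": 0,"twist": 0}
    - {"dx": 0,"dy": 0,"dz": 0,"twist": 0}

```text
t: 38.65
tool_pos: [0.4112, -0.1769, 0.2526]
tool_rot: [-3.128, -0.006, 0.124]
contact_force: [0.4, -1.5, -0.6]
opening: 0.0413
```

```bash
python3 -c "
from h import *
d=snap('scene','s12')
d=snap('top','t12');P=cloud(d);print(fit(P,(.595,-.05),.007,.03,.2),fit(P,(.637,-.085),.035,.09,.2),fit(P,(.637,.07),.015,.03,.2))
go(.58,.0708,.25,0)"
```

```text
([595.3, -50.0, 13.9, 12.3, 89.3, 86.5], 29) ([634.2, -84.8, 61.0, 27.6, -1.5, 100.7], 249) ([639.1, 70.9, 26.8, 23.7, -89.5, 86.0], 98)
t 38.75 pos [ 0.4111 -0.177   0.2526] yaw 0.2 F [-0.3 -0.3 -0.9] op 0.0408 -> units [ 2.81  4.13 -0.04] twist -0.02
```

View pics/s12.png

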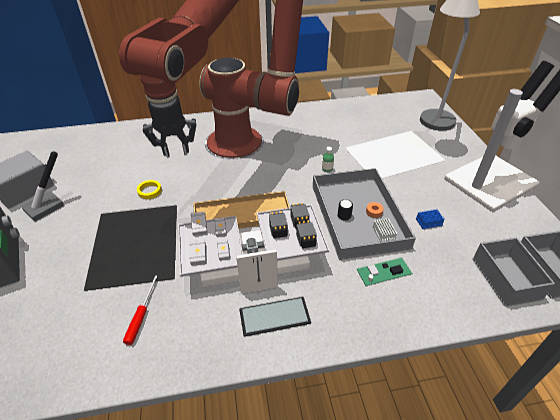

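View pics/t12.png

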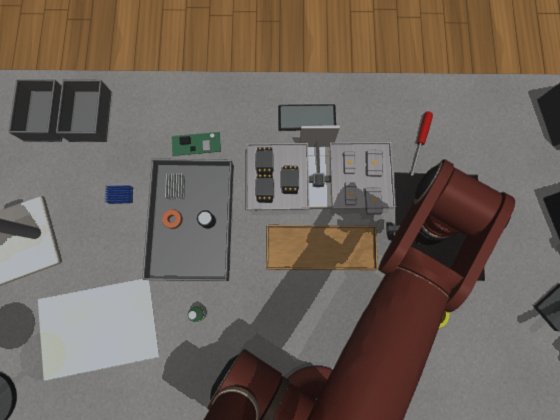

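Request:
jog_arm:
  steps:
    - {"dx": 0,"dy": 0,"dz": 0,"twist": 0}
    - {"dx": 0,"dy": 0,"dz": 0,"twist": 0}
    - {"dx": 0,"dy": 0,"dz": 0,"twist": 0}
    - {"dx": 0,"dy": 0,"dz": 0,"twist": 0}
    - {"dx": 0,"dy": 0,"dz": 0,"twist": 0}
  gripper: 97

```text
t: 39.38
tool_pos: [0.4111, -0.177, 0.2527]
tool_rot: [-3.128, -0.005, 0.124]
contact_force: [-0.6, -0.1, 0.5]
opening: 0.0529
```

Request:
jog_arm:
  steps:
    - {"dx": 0,"dy": 0,"dz": 0,"twist": 0}
    - {"dx": 0,"dy": 0,"dz": 0,"twist": 0}
    - {"dx": 0,"dy": 0,"dz": 0,"twist": 0}
    - {"dx": 0,"dy": 0,"dz": 0,"twist": 0}
    - {"dx": 0,"dy": 0,"dz": 0,"twist": 0}

```text
t: 40.0
tool_pos: [0.4111, -0.177, 0.2527]
tool_rot: [-3.128, -0.005, 0.124]
contact_force: [-0.1, 0.5, -0.8]
opening: 0.0527
```

Request:
jog_arm:
  steps:
    - {"dx": 0,"dy": 0,"dz": 0,"twist": 0}
    - {"dx": 0,"dy": 0,"dz": 0,"twist": 0}
    - {"dx": 0,"dy": 0,"dz": 0,"twist": 0}
    - {"dx": 0,"dy": 0,"dz": 0,"twist": 0}
    - {"dx": 0,"dy": 0,"dz": 0,"twist": 0}

```text
t: 40.62
tool_pos: [0.4111, -0.177, 0.2527]
tool_rot: [-3.128, -0.005, 0.124]
contact_force: [-0.3, -0.3, 1.1]
opening: 0.0529
```

```bash
python3 -c "
from h import *
d=snap('scene','s13')
d=snap('top','t13');P=cloud(d);print(fit(P,(.595,-.05),.007,.03,.2),fit(P,(.637,.07),.015,.03,.2))
im=cv2.imread('pics/s13.png')[180:290,170:340];cv2.imwrite('pics/s13c.png',cv2.resize(im,None,fx=4,fy=4,interpolation=2))
print(fit(P,(.58,.07),.045,.11,.2))
L=fit(P,(.6,.14),.09,.11,.2);print(L)
m=P[(P[...,2]>.115)&(P[...,2]<.135)&(P[...,1]>.1)&(P[...,1]<.19)&(P[...,0]>.5)&(P[...,0]<.7)]
for s in (m[m[:,0]>.6],m[m[:,0]<.585]): print(s.min(0),s.max(0))
go(.582,.071,.25,0)"
```

```text
([595.8, -50.0, 13.4, 12.1, 89.4, 85.9], 27) ([639.1, 70.9, 26.8, 24.0, -89.8, 86.1], 98)
([581.9, 71.2, 67.5, 41.0, 0.4, 124.8], 431)
([595.7, 138.2, 143.0, 41.9, 0.7, 124.7], 878)
[0.60008568 0.11759137 0.11507151] [0.66707704 0.15958487 0.13067061]
[0.52432267 0.11649641 0.1151096 ] [0.58498085 0.15804242 0.13170474]
t 40.73 pos [ 0.4111 -0.177   0.2526] yaw 0.2 F [-0.2  0.7  0.7] op 0.0531 -> units [ 2.85  4.13 -0.04] twist -0.02
```

View pics/s13c.png

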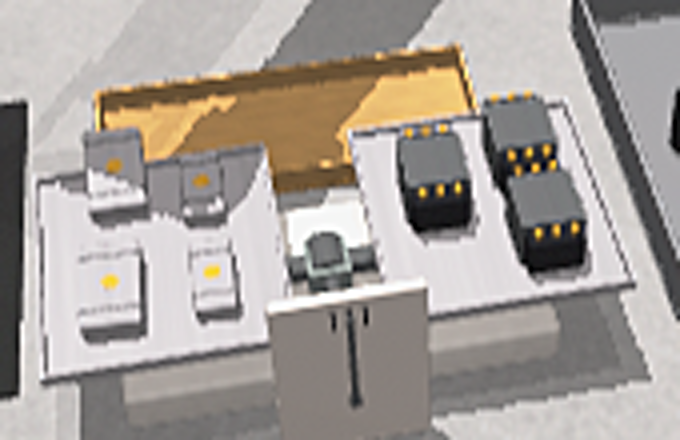

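Request:
jog_arm:
  steps:
    - {"dx": 2.85,"dy": 4.13,"dz": 0,"twist": 0}
    - {"dx": 2.85,"dy": 4.13,"dz": 0,"twist": 0}
    - {"dx": 2.85,"dy": 4.13,"dz": 0,"twist": 0}
    - {"dx": 2.85,"dy": 4.13,"dz": 0,"twist": 0}
    - {"dx": 2.85,"dy": 4.13,"dz": -0.6,"twist": 0}

```text
t: 41.35
tool_pos: [0.5855, 0.073, 0.2201]
tool_rot: [-3.129, -0.007, 0.111]
contact_force: [0.8, -0.8, -0.5]
opening: 0.0527
```

Request:
jog_arm:
  steps:
    - {"dx": 0,"dy": 0,"dz": 0,"twist": 0}
    - {"dx": 0,"dy": 0,"dz": 0,"twist": 0}

```text
t: 41.6
tool_pos: [0.5857, 0.0729, 0.2205]
tool_rot: [-3.13, -0.008, 0.111]
contact_force: [-0.3, -0.7, 0.5]
opening: 0.0528
```

```bash
python3 -c "
from h import *
go(.582,.071,.0945,0)"
```

```text
t 41.6 pos [0.5857 0.0729 0.2205] yaw 0.3 F [-0.3 -0.7  0.5] op 0.0528 -> units [-0.06 -0.03 -2.1 ] twist -0.03
```

Request:
jog_arm:
  steps:
    - {"dx": -0.03,"dy": -0.03,"dz": -0.6,"twist": -0.03}
    - {"dx": -0.03,"dy": -0.03,"dz": -1.2,"twist": -0.03}
    - {"dx": -0.03,"dy": -0.03,"dz": -1.7,"twist": -0.03}
    - {"dx": -0.03,"dy": -0.03,"dz": -2.0,"twist": -0.03}
    - {"dx": -0.03,"dy": -0.03,"dz": -2.08,"twist": -0.03}

```text
t: 42.22
tool_pos: [0.5838, 0.0704, 0.0958]
tool_rot: [-3.129, 0.002, 0.111]
contact_force: [-0.7, 0.4, 0.7]
opening: 0.0529
```

Request:
jog_arm:
  steps:
    - {"dx": 0,"dy": 0,"dz": 0,"twist": 0}
    - {"dx": 0,"dy": 0,"dz": 0,"twist": 0}
    - {"dx": 0,"dy": 0,"dz": 0,"twist": 0}
    - {"dx": 0,"dy": 0,"dz": 0,"twist": 0}
  gripper: 255

```text
t: 42.72
tool_pos: [0.5842, 0.0704, 0.0963]
tool_rot: [-3.13, 0.002, 0.109]
contact_force: [0.3, 0.4, 0.8]
opening: 0.0426
```

Request:
jog_arm:
  steps:
    - {"dx": 0,"dy": 0,"dz": 0.3,"twist": 0}
    - {"dx": 0,"dy": 0,"dz": 0.6,"twist": 0}
    - {"dx": 0,"dy": 0,"dz": 0.9,"twist": 0}
    - {"dx": 0,"dy": 0,"dz": 1.3,"twist": 0}
    - {"dx": 0,"dy": 0,"dz": 1.8,"twist": 0}

```text
t: 43.35
tool_pos: [0.5838, 0.0703, 0.2054]
tool_rot: [-3.13, 0.002, 0.11]
contact_force: [-0.0, 0.5, -6.3]
opening: 0.0426
```

```bash
python3 -c "
from h import *
d=snap('scene','s14')
go(.4155,-.09,.16,0)"
```

```text
t 43.4 pos [0.5864 0.0704 0.2113] yaw -0.0 F [ 1.9  0.2 -1.4] op 0.0428 -> units [-2.85 -2.67 -0.86] twist 0.0
```

View pics/s14.png

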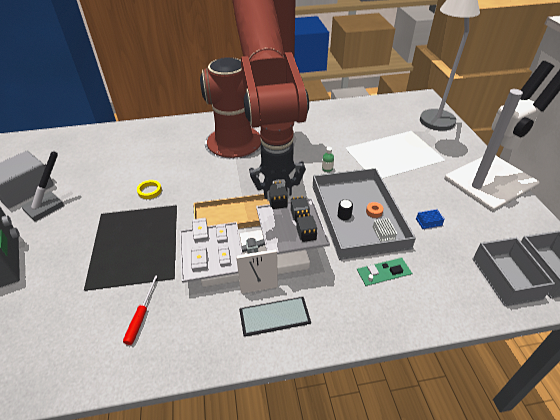

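Request:
jog_arm:
  steps:
    - {"dx": -2.85,"dy": -2.83,"dz": 0,"twist": 0}
    - {"dx": -2.85,"dy": -2.83,"dz": 0,"twist": 0}
    - {"dx": -2.85,"dy": -2.83,"dz": 0,"twist": 0}
    - {"dx": -2.85,"dy": -2.83,"dz": 0,"twist": 0}
    - {"dx": -2.85,"dy": -2.83,"dz": -0.8,"twist": 0}

```text
t: 44.02
tool_pos: [0.4174, -0.103, 0.1684]
tool_rot: [-3.137, 0.009, 0.077]
contact_force: [1.1, -0.4, -6.0]
opening: 0.0428
```

```bash
python3 -c "
from h import *
go(.4155,-.10,.018,0)"
```

```text
t 44.02 pos [ 0.4174 -0.103   0.1684] yaw -0.3 F [ 1.1 -0.4 -6. ] op 0.0428 -> units [-0.03  0.05 -2.51] twist 0.03
```

Request:
jog_arm:
  steps:
    - {"dx": -0.03,"dy": 0.05,"dz": -0.8,"twist": 0}
    - {"dx": -0.03,"dy": 0.05,"dz": -1.6,"twist": 0}
    - {"dx": -0.03,"dy": 0.05,"dz": -2.2,"twist": 0}
    - {"dx": -0.03,"dy": 0.05,"dz": -2.4,"twist": 0}
    - {"dx": -0.03,"dy": 0.05,"dz": -2.42,"twist": 0}

```text
t: 44.65
tool_pos: [0.4158, -0.1001, 0.0235]
tool_rot: [-3.137, 0.009, 0.077]
contact_force: [0.7, -0.7, -5.6]
opening: 0.0428
```

```bash
python3 -c "
from h import *
go(.4155,-.10,.017,0)"
```

```text
t 44.65 pos [ 0.4158 -0.1001  0.0235] yaw -0.3 F [ 0.7 -0.7 -5.6] op 0.0428 -> units [-0.    0.   -0.11] twist 0.03
```

Request:
jog_arm:
  steps:
    - {"dx": 0,"dy": 0,"dz": -0.11,"twist": 0}
    - {"dx": 0,"dy": 0,"dz": -0.11,"twist": 0}
    - {"dx": 0,"dy": 0,"dz": -0.11,"twist": 0}

```text
t: 45.02
tool_pos: [0.4164, -0.1003, 0.0177]
tool_rot: [-3.137, 0.009, 0.075]
contact_force: [0.3, 0.1, -5.8]
opening: 0.0426
```

Request:
jog_arm:
  steps:
    - {"dx": 0,"dy": 0,"dz": 0,"twist": 0}
    - {"dx": 0,"dy": 0,"dz": 0,"twist": 0}
    - {"dx": 0,"dy": 0,"dz": 0,"twist": 0}
    - {"dx": 0,"dy": 0,"dz": 0,"twist": 0}
  gripper: 85

```text
t: 45.52
tool_pos: [0.4167, -0.1005, 0.018]
tool_rot: [-3.137, 0.009, 0.074]
contact_force: [-0.4, -0.3, 0.3]
opening: 0.0569
```

Request:
jog_arm:
  steps:
    - {"dx": 0,"dy": 0,"dz": 0.6,"twist": 0}
    - {"dx": 0,"dy": 0,"dz": 1.5,"twist": 0}
    - {"dx": 0,"dy": 0,"dz": 2.5,"twist": 0}
    - {"dx": 0,"dy": 0,"dz": 3.4,"twist": 0}
    - {"dx": 0,"dy": 0,"dz": 3.4,"twist": 0}

```text
t: 46.15
tool_pos: [0.4194, -0.1016, 0.228]
tool_rot: [3.14, -0.009, -0.058]
contact_force: [0.2, 0.7, -0.3]
opening: 0.0566
```

```bash
python3 -c "
from h import *
d=snap('top','t15');P=cloud(d);print(fit(P,(.58,.07),.03,.03,.2))
print(fit(P,(.595,.138),.09,.115,.2)); 
go(.632,.1385,.22,0)"
```

```text
([580.2, 69.7, 59.7, 59.4, -89.5, 111.2], 533)
([599.5, 137.6, 158.3, 44.7, 0.6, 150.1], 985)
t 46.2 pos [ 0.418  -0.101   0.2247] yaw -0.3 F [-0.5 -0.2 -0.4] op 0.0569 -> units [ 3.57  3.99 -0.08] twist 0.03
```

View pics/t15.png

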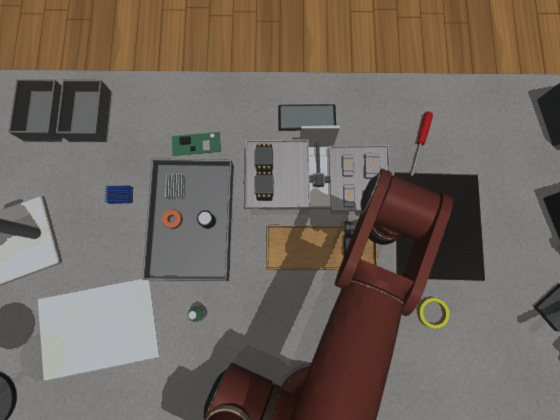

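Request:
jog_arm:
  steps:
    - {"dx": 3.57,"dy": 3.99,"dz": 0.4,"twist": 0}
    - {"dx": 3.57,"dy": 3.99,"dz": 0.4,"twist": 0}
    - {"dx": 3.57,"dy": 3.99,"dz": 0.4,"twist": 0}
    - {"dx": 3.57,"dy": 3.99,"dz": 0.2,"twist": 0}
    - {"dx": 3.57,"dy": 3.99,"dz": 0,"twist": 0}

```text
t: 46.82
tool_pos: [0.6257, 0.1322, 0.2247]
tool_rot: [-3.14, 0.009, 0.069]
contact_force: [-0.0, -1.3, 0.4]
opening: 0.057
```

Request:
jog_arm:
  steps:
    - {"dx": 0,"dy": 0,"dz": 0,"twist": 0}
    - {"dx": 0,"dy": 0,"dz": 0,"twist": 0}

```text
t: 47.08
tool_pos: [0.6246, 0.1321, 0.222]
tool_rot: [3.141, -0.008, -0.076]
contact_force: [0.3, -1.0, 0.6]
opening: 0.057
```

```bash
python3 -c "
from h import *
d=snap('scene','s16')
go(.632,.138,.1215,0)"
```

```text
t 47.12 pos [0.6247 0.1316 0.2233] yaw -0.3 F [-0.1 -0.5 -0.4] op 0.0568 -> units [ 0.12  0.11 -1.7 ] twist 0.03
```

Request:
jog_arm:
  steps:
    - {"dx": 0.12,"dy": 0.11,"dz": -0.3,"twist": 0.03}
    - {"dx": 0.12,"dy": 0.11,"dz": -0.9,"twist": 0.03}
    - {"dx": 0.12,"dy": 0.11,"dz": -1.4,"twist": 0.03}
    - {"dx": 0.12,"dy": 0.11,"dz": -1.65,"twist": 0.03}
    - {"dx": 0.12,"dy": 0.11,"dz": -1.65,"twist": 0.03}

```text
t: 47.75
tool_pos: [0.631, 0.1377, 0.1228]
tool_rot: [3.141, -0.002, -0.077]
contact_force: [0.6, 0.0, 1.0]
opening: 0.0567
```

Request:
jog_arm:
  steps:
    - {"dx": 0,"dy": 0,"dz": 0,"twist": 0}
    - {"dx": 0,"dy": 0,"dz": 0,"twist": 0}
    - {"dx": 0,"dy": 0,"dz": 0,"twist": 0}
    - {"dx": 0,"dy": 0,"dz": 0,"twist": 0}
  gripper: 255

```text
t: 48.25
tool_pos: [0.6321, 0.1378, 0.1242]
tool_rot: [-3.141, 0.002, 0.072]
contact_force: [1.1, -0.4, 3.5]
opening: 0.0426
```

Request:
jog_arm:
  steps:
    - {"dx": 0,"dy": 0,"dz": 0.3,"twist": 0}
    - {"dx": 0,"dy": 0,"dz": 0.6,"twist": 0}
    - {"dx": 0,"dy": 0,"dz": 0.9,"twist": 0}
    - {"dx": 0,"dy": 0,"dz": 1.3,"twist": 0}
    - {"dx": 0,"dy": 0,"dz": 1.6,"twist": 0}

```text
t: 48.88
tool_pos: [0.6324, 0.1379, 0.2223]
tool_rot: [-3.14, 0.002, 0.069]
contact_force: [-0.1, 0.1, -4.4]
opening: 0.0421
```

```bash
python3 -c "
from h import *
d=snap('scene','s17')
go(.4155,-.016,.16,0)"
```

```text
t 48.92 pos [0.6336 0.138  0.2253] yaw -0.1 F [ 0.2  1.  -1.3] op 0.0423 -> units [-3.64 -2.57 -1.09] twist 0.01
```

View pics/s17.png

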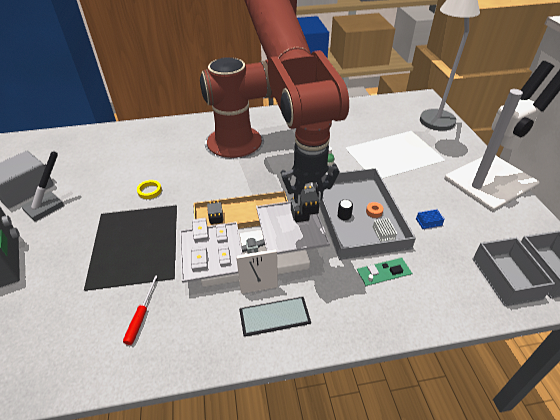

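Request:
jog_arm:
  steps:
    - {"dx": -3.64,"dy": -2.57,"dz": 0,"twist": 0}
    - {"dx": -3.64,"dy": -2.57,"dz": 0,"twist": 0}
    - {"dx": -3.64,"dy": -2.57,"dz": 0,"twist": 0}
    - {"dx": -3.64,"dy": -2.57,"dz": 0,"twist": 0}
    - {"dx": -3.64,"dy": -2.57,"dz": -0.8,"twist": 0}

```text
t: 49.55
tool_pos: [0.4165, -0.0182, 0.1817]
tool_rot: [3.139, -0.006, -0.044]
contact_force: [0.8, -0.6, -4.2]
opening: 0.0424
```

```bash
python3 -c "
from h import *
go(.4155,-.016,.02,0)"
```

```text
t 49.55 pos [ 0.4165 -0.0182  0.1817] yaw -0.2 F [ 0.8 -0.6 -4.2] op 0.0424 -> units [-0.02  0.04 -2.7 ] twist 0.02
```

Request:
jog_arm:
  steps:
    - {"dx": -0.02,"dy": 0.04,"dz": -0.8,"twist": 0}
    - {"dx": -0.02,"dy": 0.04,"dz": -1.6,"twist": 0}
    - {"dx": -0.02,"dy": 0.04,"dz": -2.3,"twist": 0}
    - {"dx": -0.02,"dy": 0.04,"dz": -2.6,"twist": 0}
    - {"dx": -0.02,"dy": 0.04,"dz": -2.65,"twist": 0}

```text
t: 50.18
tool_pos: [0.4139, -0.0155, 0.0213]
tool_rot: [3.14, -0.006, -0.049]
contact_force: [-0.1, -0.9, -4.4]
opening: 0.0422
```

```bash
python3 -c "
from h import *
go(.4155,-.016,.019,0)"
```

```text
t 50.17 pos [ 0.4139 -0.0155  0.0213] yaw -0.2 F [-0.1 -0.9 -4.4] op 0.0422 -> units [ 0.03 -0.01 -0.04] twist 0.02
```

Request:
jog_arm:
  steps:
    - {"dx": 0,"dy": 0,"dz": -0.04,"twist": 0}
    - {"dx": 0,"dy": 0,"dz": -0.04,"twist": 0}

```text
t: 50.42
tool_pos: [0.4146, -0.0156, 0.0199]
tool_rot: [3.139, -0.006, -0.047]
contact_force: [-0.3, -0.3, -3.9]
opening: 0.0424
```

Request:
jog_arm:
  steps:
    - {"dx": 0,"dy": 0,"dz": 0,"twist": 0}
    - {"dx": 0,"dy": 0,"dz": 0,"twist": 0}
    - {"dx": 0,"dy": 0,"dz": 0,"twist": 0}
    - {"dx": 0,"dy": 0,"dz": 0,"twist": 0}
  gripper: 85

```text
t: 50.92
tool_pos: [0.4149, -0.0157, 0.0202]
tool_rot: [3.139, -0.006, -0.046]
contact_force: [-0.8, -0.7, -0.1]
opening: 0.0571
```

Request:
jog_arm:
  steps:
    - {"dx": 0,"dy": 0,"dz": 0.6,"twist": 0}
    - {"dx": 0,"dy": 0,"dz": 1.5,"twist": 0}
    - {"dx": 0,"dy": 0,"dz": 2.5,"twist": 0}
    - {"dx": 0,"dy": 0,"dz": 3.4,"twist": 0}
    - {"dx": 0,"dy": 0,"dz": 3.4,"twist": 0}

```text
t: 51.55
tool_pos: [0.4177, -0.0162, 0.2302]
tool_rot: [3.137, -0.006, -0.029]
contact_force: [-0.3, -0.2, -0.7]
opening: 0.0569
```

```bash
python3 -c "
from h import *
d=snap('top','t18');P=cloud(d);print(fit(P,(.58,.07),.03,.03,.2))
print(fit(P,(.56,.138),.05,.125,.2)); 
go(.557,.1375,.21,0)"
```

```text
([580.0, 69.9, 59.9, 59.8, -0.0, 111.3], 533)
([559.6, 137.4, 70.8, 42.7, 0.8, 150.0], 499)
t 51.6 pos [ 0.4162 -0.0159  0.2268] yaw -0.2 F [ 0.1 -0.1 -1. ] op 0.0569 -> units [ 2.35  2.56 -0.28] twist 0.02
```

View pics/t18.png

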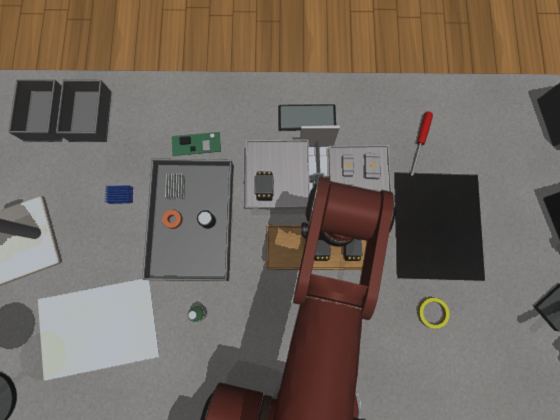

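Request:
jog_arm:
  steps:
    - {"dx": 2.39,"dy": 2.58,"dz": 0.3,"twist": 0}
    - {"dx": 2.39,"dy": 2.58,"dz": 0.2,"twist": 0}
    - {"dx": 2.39,"dy": 2.58,"dz": 0,"twist": 0}
    - {"dx": 2.39,"dy": 2.58,"dz": 0,"twist": 0}
    - {"dx": 2.39,"dy": 2.58,"dz": 0,"twist": 0}

```text
t: 52.22
tool_pos: [0.5588, 0.1398, 0.2235]
tool_rot: [3.137, -0.003, -0.046]
contact_force: [-0.3, -0.9, 0.3]
opening: 0.0567
```

```bash
python3 -c "
from h import *
go(.5595,.1375,.1225,0)"
```

```text
t 52.23 pos [0.5588 0.1398 0.2235] yaw -0.1 F [-0.3 -0.9  0.3] op 0.0567 -> units [ 0.01 -0.04 -1.68] twist 0.01
```

Request:
jog_arm:
  steps:
    - {"dx": 0.02,"dy": -0.04,"dz": -0.4,"twist": 0}
    - {"dx": 0.02,"dy": -0.04,"dz": -1.0,"twist": 0}
    - {"dx": 0.02,"dy": -0.04,"dz": -1.5,"twist": 0}
    - {"dx": 0.02,"dy": -0.04,"dz": -1.66,"twist": 0}
    - {"dx": 0.02,"dy": -0.04,"dz": -1.66,"twist": 0}

```text
t: 52.85
tool_pos: [0.5592, 0.1368, 0.1232]
tool_rot: [3.137, -0.004, -0.049]
contact_force: [-1.3, 0.2, -0.1]
opening: 0.0565
```

Request:
jog_arm:
  steps:
    - {"dx": 0,"dy": 0,"dz": 0,"twist": 0}
    - {"dx": 0,"dy": 0,"dz": 0,"twist": 0}
    - {"dx": 0,"dy": 0,"dz": 0,"twist": 0}
    - {"dx": 0,"dy": 0,"dz": 0,"twist": 0}
  gripper: 255

```text
t: 53.35
tool_pos: [0.5602, 0.1367, 0.1253]
tool_rot: [3.137, -0.004, -0.044]
contact_force: [-1.7, -1.0, 5.9]
opening: 0.0422
```

Request:
jog_arm:
  steps:
    - {"dx": 0,"dy": 0,"dz": 0.3,"twist": 0}
    - {"dx": 0,"dy": 0,"dz": 0.6,"twist": 0}
    - {"dx": 0,"dy": 0,"dz": 0.9,"twist": 0}
    - {"dx": 0,"dy": 0,"dz": 1.3,"twist": 0}
    - {"dx": 0,"dy": 0,"dz": 1.3,"twist": 0}

```text
t: 53.98
tool_pos: [0.5619, 0.137, 0.2068]
tool_rot: [3.138, -0.004, -0.035]
contact_force: [0.6, 0.0, -2.2]
opening: 0.0421
```

```bash
python3 -c "
from h import *
go(.4155,.07,.16,0)"
```

```text
t 53.98 pos [0.5619 0.137  0.2068] yaw -0.1 F [ 0.6  0.  -2.2] op 0.0421 -> units [-2.44 -1.12 -0.78] twist 0.01
```

Request:
jog_arm:
  steps:
    - {"dx": -2.44,"dy": -1.12,"dz": 0,"twist": 0}
    - {"dx": -2.44,"dy": -1.12,"dz": 0,"twist": 0}
    - {"dx": -2.44,"dy": -1.12,"dz": 0,"twist": 0}
    - {"dx": -2.44,"dy": -1.12,"dz": -0.5,"twist": 0}
    - {"dx": -2.44,"dy": -1.12,"dz": -0.8,"twist": 0}

```text
t: 54.6
tool_pos: [0.4143, 0.0697, 0.1569]
tool_rot: [3.138, -0.004, -0.038]
contact_force: [-0.2, -0.7, -2.1]
opening: 0.0424
```

```bash
python3 -c "
from h import *
go(.4155,.07,.021,0)"
```

```text
t 54.6 pos [0.4143 0.0697 0.1569] yaw -0.2 F [-0.2 -0.7 -2.1] op 0.0424 -> units [ 0.02  0.01 -2.26] twist 0.02
```

Request:
jog_arm:
  steps:
    - {"dx": 0.02,"dy": 0.01,"dz": -0.8,"twist": 0}
    - {"dx": 0.02,"dy": 0.01,"dz": -1.6,"twist": 0}
    - {"dx": 0.02,"dy": 0.01,"dz": -2.1,"twist": 0}
    - {"dx": 0.02,"dy": 0.01,"dz": -2.24,"twist": 0}
    - {"dx": 0.02,"dy": 0.01,"dz": -2.24,"twist": 0}

```text
t: 55.22
tool_pos: [0.4156, 0.0704, 0.0223]
tool_rot: [3.138, -0.004, -0.04]
contact_force: [0.4, -0.4, -1.2]
opening: 0.0419
```

```bash
python3 -c "
from h import *
go(.4155,.07,.0205,0)"
```

```text
t 55.23 pos [0.4156 0.0704 0.0223] yaw -0.1 F [ 0.4 -0.4 -1.2] op 0.0419 -> units [-0.   -0.01 -0.03] twist 0.01
```

Request:
jog_arm:
  steps:
    - {"dx": 0,"dy": 0,"dz": -0.03,"twist": 0}
    - {"dx": 0,"dy": 0,"dz": -0.03,"twist": 0}

```text
t: 55.48
tool_pos: [0.4167, 0.0704, 0.0218]
tool_rot: [3.138, -0.004, -0.036]
contact_force: [0.4, -0.1, -1.5]
opening: 0.0425
```

Request:
jog_arm:
  steps:
    - {"dx": 0,"dy": 0,"dz": 0,"twist": 0}
    - {"dx": 0,"dy": 0,"dz": 0,"twist": 0}
    - {"dx": 0,"dy": 0,"dz": 0,"twist": 0}
    - {"dx": 0,"dy": 0,"dz": 0,"twist": 0}
  gripper: 85

```text
t: 55.98
tool_pos: [0.4168, 0.0704, 0.0219]
tool_rot: [3.138, -0.004, -0.035]
contact_force: [0.0, -0.3, 0.4]
opening: 0.057
```

Request:
jog_arm:
  steps:
    - {"dx": 0,"dy": 0,"dz": 0.6,"twist": 0}
    - {"dx": 0,"dy": 0,"dz": 1.5,"twist": 0}
    - {"dx": 0,"dy": 0,"dz": 2.5,"twist": 0}
    - {"dx": 0,"dy": 0,"dz": 3.4,"twist": 0}
    - {"dx": 0,"dy": 0,"dz": 3.4,"twist": 0}

```text
t: 56.6
tool_pos: [0.4196, 0.0704, 0.2319]
tool_rot: [3.138, -0.004, -0.018]
contact_force: [0.1, -0.8, -0.8]
opening: 0.0569
```

Request:
jog_arm:
  steps:
    - {"dx": 0,"dy": 4.5,"dz": 0.2,"twist": 0}
    - {"dx": 0,"dy": 4.5,"dz": 0.2,"twist": 0}
    - {"dx": 0,"dy": 4.5,"dz": 0.2,"twist": 0}
    - {"dx": 0,"dy": 4.5,"dz": 0.2,"twist": 0}
    - {"dx": 0,"dy": 4.5,"dz": 0.2,"twist": 0}

```text
t: 57.22
tool_pos: [0.4185, 0.3428, 0.2422]
tool_rot: [3.137, 0.002, -0.022]
contact_force: [0.1, -0.1, 0.8]
opening: 0.0571
```

Request:
jog_arm:
  steps:
    - {"dx": 0,"dy": 0,"dz": 0,"twist": 0}
    - {"dx": 0,"dy": 0,"dz": 0,"twist": 0}
    - {"dx": 0,"dy": 0,"dz": 0,"twist": 0}
    - {"dx": 0,"dy": 0,"dz": 0,"twist": 0}

```text
t: 57.72
tool_pos: [0.4188, 0.3418, 0.2423]
tool_rot: [3.137, -0.001, -0.022]
contact_force: [-0.4, -0.9, -0.2]
opening: 0.057
```

```bash
python3 -c "
from h import *
snap('scene','s19');d=snap('top','t19');P=cloud(d)
for y in (-.1,-.016,.07): print(fit(P,(.4155,y),.045,.03,.06))
for c in [(.634,-.151),(.551,-.15),(.635,-.085),(.552,-.086)]: print(fit(P,c,.03,.07,.1))"
```

```text
([416.1, -99.0, 70.1, 43.3, -0.7, 43.3], 424)
([416.3, -14.5, 69.2, 43.5, 3.6, 43.1], 413)
([415.7, 70.6, 67.6, 40.2, 0.4, 43.6], 400)
([633.9, -150.3, 59.7, 39.0, -0.3, 78.6], 325)
([542.6, -143.7, 42.4, 40.3, 0.0, 81.0], 248)
([635.1, -84.9, 59.7, 27.4, 1.1, 75.8], 219)
([551.0, -85.9, 57.6, 27.7, 0.6, 75.2], 216)
```

View pics/t19.png

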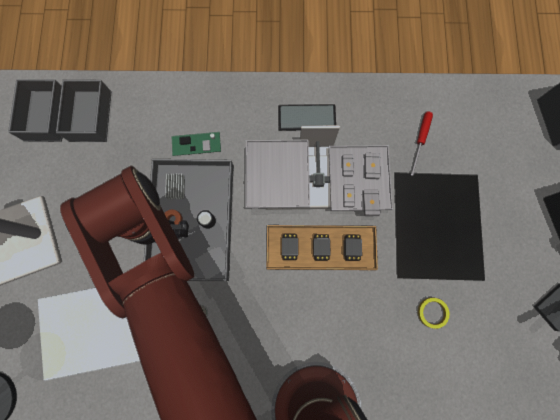

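View pics/s19.png

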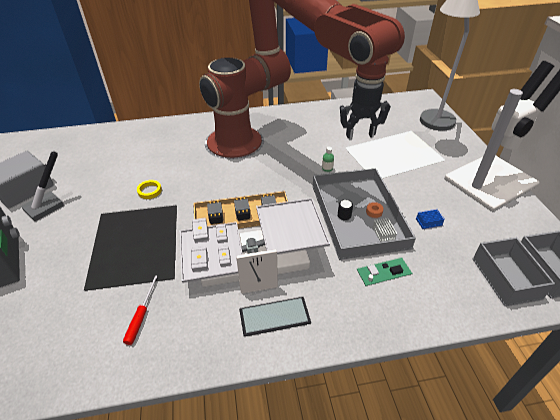

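```bash
python3 -c "
from h import *
for t,lo,hi in (('t19',.072,.11),('t13',.096,.12),('t11',.116,.14)):
  P=cloud(np.load(f'/tmp/{t}.npz'));print(t,fit(P,(.545,-.15),.048,lo,hi))
P=cloud(np.load('/tmp/s19.npz'));print(fit(P,(.545,-.15),.05,.07,.11))
P=cloud(np.load('/tmp/t19.npz'))
c=P[185:218:2,372];print(np.round(c,4))
im=cv2.imread('pics/t19.png')[135:220,320:400];a=cv2.resize(im,None,fx=5,fy=5,interpolation=2)
im=cv2.imread('pics/s19.png')[210:295,175:255];cv2.imwrite('pics/c19.png',np.hstack([a,cv2.resize(im,None,fx=5,fy=5,interpolation=2)]))
"
```

```text
t19 ([530.5, -143.8, 67.0, 40.0, 0.7, 82.3], 385)
t13 ([531.2, -143.8, 68.8, 40.8, 0.8, 107.6], 419)
t11 ([547.4, -149.0, 69.4, 41.0, 0.1, 125.6], 437)
([532.2, -146.5, 70.5, 40.4, 0.5, 78.6], 293)
[[ 0.5821 -0.1526  0.0581]
 [ 0.5759 -0.1519  0.0604]
 [ 0.571  -0.1524  0.0574]
 [ 0.5603 -0.1474  0.0786]
 [ 0.5547 -0.1471  0.0791]
 [ 0.5496 -0.1472  0.0778]
 [ 0.5432 -0.1461  0.0818]
 [ 0.5372 -0.1453  0.0845]
 [ 0.5326 -0.146   0.0806]
 [ 0.5264 -0.1449  0.0848]
 [ 0.5215 -0.1453  0.0822]
 [ 0.5157 -0.1446  0.0843]
 [ 0.5104 -0.1444  0.0842]
 [ 0.5048 -0.144   0.0854]
 [ 0.4997 -0.144   0.0846]
 [ 0.4955 -0.1451  0.0785]
 [ 0.5038 -0.1619  0.0013]]
```

View pics/c19.png

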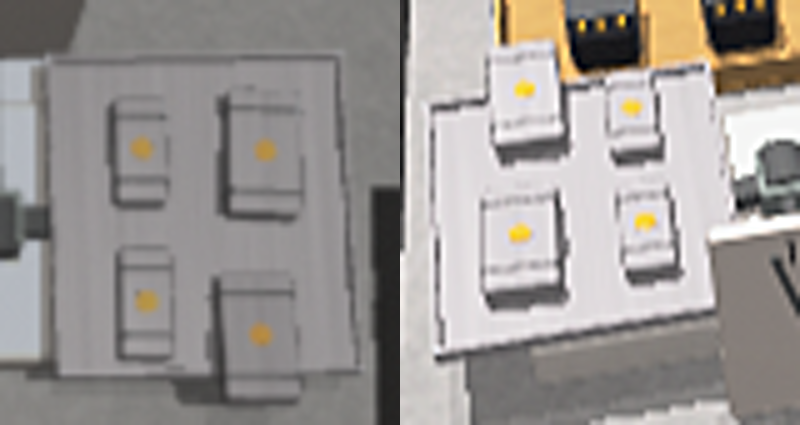

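```bash
python3 -c "
from h import *
go(.45,-.1445,.24,0)"
```

```text
t 57.83 pos [0.4187 0.3423 0.2424] yaw 0.0 F [-0.1 -0.6  0.4] op 0.0568 -> units [ 0.52 -8.11 -0.04] twist -0.0
```

Request:
jog_arm:
  steps:
    - {"dx": 0.5,"dy": -8.1,"dz": 0,"twist": 0}
    - {"dx": 0.5,"dy": -8.1,"dz": 0,"twist": 0}
    - {"dx": 0.5,"dy": -8.1,"dz": 0,"twist": 0}
    - {"dx": 0.5,"dy": -8.1,"dz": 0,"twist": 0}
    - {"dx": 0.5,"dy": -8.1,"dz": 0,"twist": 0}
  gripper: 255
  newtons: 30

```text
t: 58.45
tool_pos: [0.4377, 0.0289, 0.2427]
tool_rot: [3.137, 0.0, -0.019]
contact_force: [1.2, 0.1, 0.6]
opening: -0.0001
```

```bash
python3 -c "
from h import *
go(.45,-.1445,.12,0)"
```

```text
t 58.45 pos [0.4377 0.0289 0.2427] yaw 0.0 F [1.2 0.1 0.6] op -0.0001 -> units [ 0.21 -2.89 -2.05] twist -0.0
```

Request:
jog_arm:
  steps:
    - {"dx": 0.2,"dy": -2.89,"dz": 0,"twist": 0}
    - {"dx": 0.2,"dy": -2.89,"dz": 0,"twist": 0}
    - {"dx": 0.2,"dy": -2.89,"dz": 0,"twist": 0}
    - {"dx": 0.2,"dy": -2.89,"dz": -1,"twist": 0}
    - {"dx": 0.2,"dy": -2.89,"dz": -2,"twist": 0}

```text
t: 59.08
tool_pos: [0.4502, -0.1461, 0.1225]
tool_rot: [3.135, -0.004, -0.014]
contact_force: [0.9, -0.3, -0.1]
opening: 0.0004
```

```bash
python3 -c "
from h import *
P=cloud(snap('scene','s20'));print(fit(P,(.545,-.15),.05,.07,.11))
go(.45,-.1445,.073,0)"
```

```text
([531.8, -146.1, 71.3, 39.9, 0.7, 78.8], 294)
t 59.12 pos [ 0.4441 -0.1427  0.1125] yaw -0.1 F [-4.1  1.9 -6.2] op -0.0002 -> units [ 0.1  -0.03 -0.66] twist 0.01
```

View pics/s20.png

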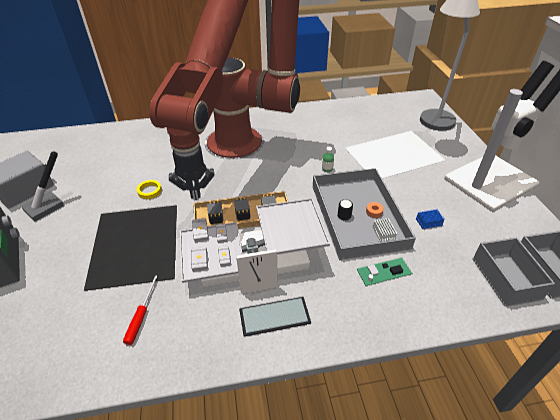

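Request:
jog_arm:
  steps:
    - {"dx": 0.1,"dy": -0.04,"dz": -0.4,"twist": 0}
    - {"dx": 0.1,"dy": -0.04,"dz": -0.64,"twist": 0}
    - {"dx": 0.1,"dy": -0.04,"dz": -0.64,"twist": 0}
    - {"dx": 0.1,"dy": -0.04,"dz": -0.64,"twist": 0}

```text
t: 59.62
tool_pos: [0.4513, -0.1456, 0.076]
tool_rot: [3.141, -0.002, -0.034]
contact_force: [0.5, 0.5, 0.3]
opening: -0.0001
```

```bash
python3 -c "
from h import *
go(.48,-.1455,.073,0)"
```

```text
t 59.62 pos [ 0.4513 -0.1456  0.076 ] yaw -0.1 F [0.5 0.5 0.3] op -0.0001 -> units [ 0.48  0.   -0.05] twist 0.01
```

Approach, then push gently in small increments.

Request:
jog_arm:
  steps:
    - {"dx": 0.25,"dy": 0,"dz": -0.04,"twist": 0}
    - {"dx": 0.5,"dy": 0,"dz": -0.04,"twist": 0}
    - {"dx": 0.6,"dy": 0,"dz": -0.04,"twist": 0}
    - {"dx": 0.7,"dy": 0,"dz": -0.04,"twist": 0}
    - {"dx": 0.75,"dy": 0,"dz": -0.04,"twist": 0}

```text
t: 60.25
tool_pos: [0.4962, -0.1456, 0.0736]
tool_rot: [-3.141, 0.002, 0.035]
contact_force: [-3.5, -0.5, 3.7]
opening: 0.0
```

```bash
python3 -c "
from h import *
P=cloud(snap('scene','s21'));print(fit(P,(.545,-.15),.05,.07,.11))
go(.503,-.1455,.073,0)"
```

```text
([539.4, -146.5, 83.3, 40.0, 0.7, 78.6], 372)
t 60.3 pos [ 0.4965 -0.1456  0.0736] yaw -0.1 F [-1.9  0.4  2.1] op 0.0 -> units [ 0.11  0.   -0.01] twist 0.01
```

Request:
jog_arm:
  steps:
    - {"dx": 0.05,"dy": 0,"dz": 0,"twist": 0}
    - {"dx": 0.1,"dy": 0,"dz": 0,"twist": 0}
    - {"dx": 0.14,"dy": 0,"dz": 0,"twist": 0}
    - {"dx": 0.17,"dy": 0,"dz": 0,"twist": 0}
    - {"dx": 0.17,"dy": 0,"dz": 0,"twist": 0}

```text
t: 60.92
tool_pos: [0.5068, -0.1455, 0.0735]
tool_rot: [-3.141, 0.002, 0.034]
contact_force: [-1.7, -0.1, -1.0]
opening: -0.0001
```

Request:
jog_arm:
  steps:
    - {"dx": -0.4,"dy": 0,"dz": 0,"twist": 0}
    - {"dx": -0.8,"dy": 0,"dz": 0.2,"twist": 0}
    - {"dx": -0.9,"dy": 0,"dz": 1.1,"twist": 0}
    - {"dx": -0.9,"dy": 0,"dz": 2.0,"twist": 0}
    - {"dx": -0.9,"dy": 0,"dz": 2.5,"twist": 0}

```text
t: 61.55
tool_pos: [0.4545, -0.1462, 0.2279]
tool_rot: [3.139, -0.002, -0.023]
contact_force: [-0.3, -0.3, 0.2]
opening: 0.0003
```

```bash
python3 -c "
from h import *
P=cloud(snap('scene','s22'));print(fit(P,(.545,-.15),.05,.07,.11));print(fit(P,(.634,-.15),.045,.07,.11))
im=cv2.imread('pics/s22.png')[210:295,175:255];cv2.imwrite('pics/c22.png',cv2.resize(im,None,fx=5,fy=5,interpolation=2))
"
```

```text
([555.8, -146.2, 72.4, 40.2, -0.0, 74.8], 279)
([634.0, -153.8, 73.4, 40.1, -2.3, 74.9], 318)
```

View pics/c22.png

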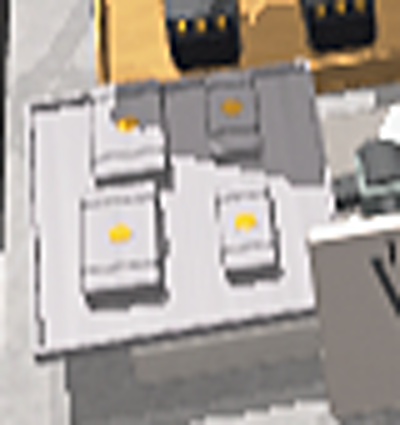

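Request:
jog_arm:
  steps:
    - {"dx": 0,"dy": -5,"dz": 0.3,"twist": 0}
    - {"dx": 0,"dy": -5,"dz": 0.3,"twist": 0}
    - {"dx": 0,"dy": -5,"dz": 0.3,"twist": 0}
    - {"dx": 0,"dy": -5,"dz": 0.3,"twist": 0}
    - {"dx": 0,"dy": -5,"dz": 0.3,"twist": 0}

```text
t: 62.22
tool_pos: [0.4561, -0.4495, 0.2498]
tool_rot: [3.135, -0.004, -0.013]
contact_force: [0.5, 0.4, 0.2]
opening: -0.0001
```

Request:
jog_arm:
  steps:
    - {"dx": 0,"dy": 0,"dz": 0,"twist": 0}
    - {"dx": 0,"dy": 0,"dz": 0,"twist": 0}
    - {"dx": 0,"dy": 0,"dz": 0,"twist": 0}
    - {"dx": 0,"dy": 0,"dz": 0,"twist": 0}

```text
t: 62.72
tool_pos: [0.4565, -0.4483, 0.25]
tool_rot: [3.135, -0.001, -0.012]
contact_force: [-1.0, -0.5, 1.0]
opening: 0.0003
```

```bash
python3 -c "
from h import *
d=snap('top','t23');P=cloud(d)
for y in (-.1,-.016,.07): print(fit(P,(.4155,y),.045,.03,.06))
for c in [(.634,-.151),(.555,-.146),(.635,-.085),(.552,-.086)]: print(fit(P,c,.042,.07,.1))
for n,x,y,lo,hi in [('cap',.4875,.293,.05,.07),('hs',.58,.37,.025,.06),('choke',.487,.383,.02,.04)]: print(n,fit(P,(x,y),.05,lo,hi))"
```

```text
([416.3, -99.0, 70.2, 43.3, -1.5, 43.4], 425)
([416.2, -14.7, 68.8, 43.5, 3.3, 43.0], 418)
([416.0, 70.6, 67.6, 40.2, 0.4, 43.7], 400)
([632.6, -150.7, 69.3, 40.6, 0.1, 78.2], 379)
([554.5, -143.7, 69.1, 40.2, -0.5, 78.3], 396)
([634.7, -84.5, 60.1, 27.3, 1.7, 75.1], 221)
([549.7, -86.5, 60.0, 27.8, -1.4, 75.2], 223)
cap ([488.9, 297.9, 42.8, 40.7, 4.6, 57.9], 210)
hs ([584.6, 392.7, 66.4, 46.0, 1.9, 33.4], 294)
choke ([491.8, 395.5, 50.3, 49.6, 62.6, 27.3], 242)
```

View pics/t23.png

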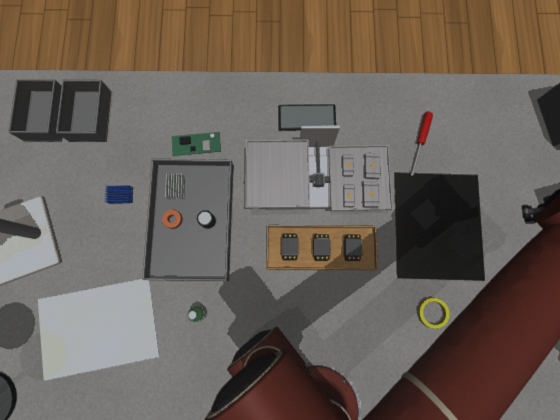

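Everything is in place: three transformers are in the tray, four weights lie flat on the right pan, and the scrap and bench items have not moved.

```bash
python3 -c "
from h import *
print(ctrl.finish_job())"
```

```text
the job is handed in; nothing more can be done
None
```

The job is done and handed in at about 63 s. All three transformers were weighed together on the left pan and are now standing upright in the cardboard tray. All four steel weights (2 × 400 g and 2 × 200 g, so 1200 g) are on the right pan.

- **Balance:** with the hand away, both pans read about 86 mm in pictures taken about 1.3 s and 3.3 s after the last weight was released. The needle was centred in the later one.
- **Knocked weight:** one 400 g slab had been knocked onto the pan's front rim, tilted and overhanging by about 1 cm. It was already there during the level check, though I only noticed it after the transformers were in the tray. I pushed it back with the closed fingers without lifting it, and it now lies flat at the same height as the other 400 g slab.
- **Last picture:** all three transformers are in the tray and the four weights lie flat on the right pan. The heat sink, capacitor and choke are still in the crate within about 1 mm of where they started. By eye, the loose things on the bench had not moved.
- **Checks:** none failed, except that the slab had moved. The wrist force stayed below about 8 N at every reading.

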